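# Stand the knocked-over workshop tins in their tray and lock it

## Task

The square tins of cutting oil and thinner have been knocked over on the welding bench. Slide the tray's red grip fully open to its stop on the right, stand every tin that is there upright, cap up, near the middle of a tray bay of its own (any bay), and once they all stand there slide the grip fully home to its stop on the left so that the orange tabs retain them. Do not disturb the tape measure, the grinding disc or the bracket.

Things in the scene. Friction and masses are not known exactly. Their poses are not given: they have to be found in the camera images.
- tin_blue_c (a point): blue square tin, grey band; may be absent. Body 50 x 50 x 92 mm, then a black round cap 24 mm in diameter, 12 mm long (104 mm in all). 0.2 to 0.4 kg, bottom-heavy. Point: on its long axis, half-way along the 104 mm (52 mm from base, 40 mm from the body's cap end); z axis runs from base to cap. It starts lying on a side, point 25 mm above the table; standing, the point is 52 mm above its support.
- tin_green_c (a point): green square tin, grey band; may be absent. Body 50 x 50 x 92 mm, then a black round cap 24 mm in diameter, 12 mm long (104 mm in all). 0.2 to 0.4 kg, bottom-heavy. Point: on its long axis, half-way along the 104 mm (52 mm from base, 40 mm from the body's cap end); z axis runs from base to cap. It starts lying on a side, point 25 mm above the table; standing, the point is 52 mm above its support.
- tin_red_c (a point): red square tin, grey band; may be absent. Body 50 x 50 x 92 mm, then a black round cap 24 mm in diameter, 12 mm long (104 mm in all). 0.2 to 0.4 kg, bottom-heavy. Point: on its long axis, half-way along the 104 mm (52 mm from base, 40 mm from the body's cap end); z axis runs from base to cap. It starts lying on a side, point 25 mm above the table; standing, the point is 52 mm above its support.
- tin_white_c (a point): white square tin, grey band; may be absent. Body 50 x 50 x 92 mm, then a black round cap 24 mm in diameter, 12 mm long (104 mm in all). 0.2 to 0.4 kg, bottom-heavy. Point: on its long axis, half-way along the 104 mm (52 mm from base, 40 mm from the body's cap end); z axis runs from base to cap. It starts lying on a side, point 25 mm above the table; standing, the point is 52 mm above its support.
- tray: grey sheet-metal tray fixed to the table: floor plate 6 mm thick, 130 mm (x) by 500 mm (y), four square bays in a row along y, a back wall (top 46 mm above the table) 50 mm behind (+x of) the bay centres and a 30 mm high wall at the -y end. Origin at table height on the row's line; x points away from the robot (turned by a small yaw), y to the robot's left.
- bay0 (a point): centre of bay 0 of the tray (bays counted from the robot's right, 88 mm apart), a black pad 64 mm square in a yellow border 76 mm square; the point lies on the tray floor, 6 mm above the table; axes as the tray's.
- bay1 (a point): centre of bay 1 of the tray (bays counted from the robot's right, 88 mm apart), a black pad 64 mm square in a yellow border 76 mm square; the point lies on the tray floor, 6 mm above the table; axes as the tray's.
- bay2 (a point): centre of bay 2 of the tray (bays counted from the robot's right, 88 mm apart), a black pad 64 mm square in a yellow border 76 mm square; the point lies on the tray floor, 6 mm above the table; axes as the tray's.
- bay3 (a point): centre of bay 3 of the tray (bays counted from the robot's right, 88 mm apart), a black pad 64 mm square in a yellow border 76 mm square; the point lies on the tray floor, 6 mm above the table; axes as the tray's.
- lock (a joint): retaining slide on the robot's side of the tray, 56 mm before the bay centres: a low bar with four orange tabs (36 mm wide, tops 46 mm above the table) and a red grip. In m: 0 = fully open (stop at the robot's right, tabs between the bays), 0.044 = fully locked (stop at the left, tray +y, tabs before the bays). Stays where it is left; about 3 N moves it.
- lock_grip (a point): middle of the upper part of the slide's red grip, an upright block 24 x 24 mm whose top is 55 mm above the table; the point is 40 mm above the table, 15 mm below the block's top. It moves along the tray's y with the slide; its axes are the tray's.
- tape: bystander: yellow tape measure 70 x 35 x 65 mm standing on the table, origin under its centre. Leave alone.
- disc: bystander: dark grinding disc 115 mm in diameter, 12 mm thick, lying flat, origin under its centre. Leave alone.
- bracket: bystander: aluminium angle bracket 90 x 50 mm, 80 mm high, origin under its centre. Leave alone.
There are look-alikes about, which are no part of the job. Several things look just like the part that bears tin_red_c: the one meant starts farthest to the robot's left.

How it is judged:
On the way, in this order (a step that is already met when the one before it is completed fails the run):
1. the retaining slide is at its open stop (value of joint lock below 0.004 m), for 0.2 s.
2. every tin stands upright in a bay while the slide is still open ((horizontal distance between tin_blue_c and bay0 below 0.022 m or horizontal distance between tin_blue_c and bay1 below 0.022 m or horizontal distance between tin_blue_c and bay2 below 0.022 m or horizontal distance between tin_blue_c and bay3 below 0.022 m) and angle between each of tin_blue_c, tin_green_c, tin_red_c, tin_white_c's own z axis and vertical below 0.12 rad and z of tin_blue_c in the frame of bay0 between 0.045 and 0.059 m and (horizontal distance between tin_green_c and bay0 below 0.022 m or horizontal distance between tin_green_c and bay1 below 0.022 m or horizontal distance between tin_green_c and bay2 below 0.022 m or horizontal distance between tin_green_c and bay3 below 0.022 m) and z of tin_green_c in the frame of bay0 between 0.045 and 0.059 m and (horizontal distance between tin_red_c and bay0 below 0.022 m or horizontal distance between tin_red_c and bay1 below 0.022 m or horizontal distance between tin_red_c and bay2 below 0.022 m or horizontal distance between tin_red_c and bay3 below 0.022 m) and z of tin_red_c in the frame of bay0 between 0.045 and 0.059 m and (horizontal distance between tin_white_c and bay0 below 0.022 m or horizontal distance between tin_white_c and bay1 below 0.022 m or horizontal distance between tin_white_c and bay2 below 0.022 m or horizontal distance between tin_white_c and bay3 below 0.022 m) and z of tin_white_c in the frame of bay0 between 0.045 and 0.059 m and value of joint lock below 0.004 m), for 0.2 s.
3. the slide is at its locked stop (value of joint lock above 0.04 m), for 0.2 s.
At the end, for the whole second after the job is handed in: Every tin present stands cap up (within 0.12 rad) on the tray floor, its middle within 22 mm of a bay's centre seen from above, at rest; the slide is within 4 mm of its locked stop ((horizontal distance between tin_blue_c and bay0 below 0.022 m or horizontal distance between tin_blue_c and bay1 below 0.022 m or horizontal distance between tin_blue_c and bay2 below 0.022 m or horizontal distance between tin_blue_c and bay3 below 0.022 m) and angle between each of tin_blue_c, tin_green_c, tin_red_c, tin_white_c's own z axis and vertical below 0.12 rad and z of tin_blue_c in the frame of bay0 between 0.045 and 0.059 m and (horizontal distance between tin_green_c and bay0 below 0.022 m or horizontal distance between tin_green_c and bay1 below 0.022 m or horizontal distance between tin_green_c and bay2 below 0.022 m or horizontal distance between tin_green_c and bay3 below 0.022 m) and z of tin_green_c in the frame of bay0 between 0.045 and 0.059 m and (horizontal distance between tin_red_c and bay0 below 0.022 m or horizontal distance between tin_red_c and bay1 below 0.022 m or horizontal distance between tin_red_c and bay2 below 0.022 m or horizontal distance between tin_red_c and bay3 below 0.022 m) and z of tin_red_c in the frame of bay0 between 0.045 and 0.059 m and (horizontal distance between tin_white_c and bay0 below 0.022 m or horizontal distance between tin_white_c and bay1 below 0.022 m or horizontal distance between tin_white_c and bay2 below 0.022 m or horizontal distance between tin_white_c and bay3 below 0.022 m) and z of tin_white_c in the frame of bay0 between 0.045 and 0.059 m and linear speed of each of tin_blue, tin_green, tin_red, tin_white below 0.02 m/s and value of joint lock above 0.04 m); the robot touches nothing.
It fails at once if a bystander (tape measure, disc or bracket) was moved more than 30 mm (distance of any of tape, disc, bracket from where it was at the start of the episode above 0.03 m).
Of tin_blue, tin_green, tin_red, tin_white only 3 to 4 are there at a start; the rules pass over those that are not, and their reading is None.
At some moment in a run one of tin_blue, tin_green, tin_red, tin_white may be knocked a few centimetres aside while the robot is not near it.
Once in a run the grip may slacken for a moment while it holds something.
It also fails if it takes over 210 s, if anything falls off the work surface, if the arm or the gripper's body presses on something with over 40 N, if the wrist force passes 120 N, or if a joint passes its speed limit or range.

## Robot

A 6-joint arm with a two-finger parallel gripper is mounted at the origin on the work surface. World frame = base frame: x ahead of the robot, y to its left, z up, the work surface at z = 0. Lengths are in m, angles in rad, forces in N, time in s.
With the tool pointing down it reaches from about 0.275 to 0.725 m from the base axis. Payload 15.9 kg.
Tool frame: the origin (TCP) lies between the finger pads; the fingertips stand env.nose_length ahead of it and the grasp point (between the pads) lies 6 mm ahead of it (env.nose_length is the distance from the TCP to the fingertips, in m); y points along the fingers, z is the direction in which the jaws open and shut, and the axes are right-handed (so a half turn about y gives the same grasp; the last joint's range is limited). The gripper opens to 85 mm and grips with 20 to 120 N. Pads are 22 mm wide; open, the fingers measure 114 mm over their backs; the gripper's body (76 mm by 85 mm) begins 54 mm behind the grasp point. The pads swing forward as they close: fully open they stand 13 mm farther back than shut.
Start: joints at [1.139, 0.213, -0.034, 1.323, 0, 1.571], TCP at [0.209, 0.454, 0.256] pointing down, gripper open.
Joint ranges: [-2.98, 2.98], [-0.74, 1.72], [-1.14, 1.35], [-2.1, 2.04], [-1.57, 1.44], [-3.14, 3.14]. Speed limits (rad/s): [1.89, 1.89, 2.39, 2.57, 3.14, 3.14].

## Interface

Orientations are given as a rotation vector (axis times angle).
In Python, from cell import monitor, optics, ticket, env gives the robot as it stands.
- The arm moves only by the tool arm_command, never from a script. Its argument "moves" is a list of rows, each an object with "xyz": the shift along the world's x, y, z in m, a list of three; "angular": the turn, a rotation vector about the world's x, y, z in rad, a list of three. A call has 1 to 12 rows; each row is the pose to reach, as a shift and turn from the pose commanded when the call began; what a row does not reach only later rows make up. A row lasts 1/8 s, in which the tool goes at most 62.5 mm and 10.7 degrees, less where a joint would pass 70% of its speed; a pose out of reach is approached as far as the arm can. A call with a gripper value outside its range is refused whole. "hand" is the opening, from -1 (shut) to 1 (fully open), set as the call begins (left out, the last holds). The fingers move at their own pace and stop on an object; "grip_force" is the grip in N (left out, the last holds). Time passes only in rows, so rows that repeat a pose let the fingers close. It gives the time, the measured TCP pose, the force and the opening at its end, in the units of the state.
- monitor.get_state(): the state, without advancing time (a new reading comes with each control period).
- optics.read_camera(name): name is "scene" or "top"; returns a dict with "frame" (384x512x3 uint8, red, green, blue), "mtx" (3x3 intrinsics, pixels), "position" and "attitude" of the camera in the world. Camera axes: x right, y down, z forward; pixel columns grow to the right and rows downward; lengths in m; the calibration is good to about 2 mm. A picture is of the moment at which its call begins. There is no depth.
- ticket.hand_in(): hands the job in, once; it reports no verdict.
The state is a dict: "time": time; "joint_positions": joint angles; "dq": joint speeds; "joint_efforts": joint torques, N m; "ee_pos": TCP position; "orientation": TCP orientation; "ft_force": force on the tool from outside, world axes, zero at the start; "wrist_torque": the same for the moment, N m; "grip_width": finger opening in m.
Only numpy, scipy, OpenCV 4.12 (cv2) and the standard library are available. Lean on these libraries where they do the work, as an engineer would, in place of code of your own. Each camera call takes 0.05 s, during which the arm holds its last target. There are 200 camera calls.

## Working session

There is one attempt and no reset: what is moved stays moved. The work goes in short steps, Python scripts to look and compute and a tool call to move; the robot and the scene stay as the last step left them, time stands still between calls to the robot, and variables do not carry over. Pictures are saved under pics/ and viewed, about 12 in all and at most 16, crops included, and the job is handed in when it is done.

Besides the shell and the picture viewer there is one more tool, called after "Emit:" as name(argument=value, ...), one argument or row to a line, values as JSON. arm_command: Moves the arm, as the interface text tells. Its arguments: {"type":"object","properties":{"moves":{"type":"array"},"hand":{"type":"number"},"grip_force":{"type":"number"}},"required":["moves"]}

```bash
mkdir -p pics; ls; cat > h.py <<'E'
from cell import monitor, optics, ticket, env
import numpy as np, cv2
from scipy.spatial.transform import Rotation as R
def cam(n,f=None,crop=None,scale=1):
    d=optics.read_camera(n); im=d["frame"][:,:,::-1]
    if crop: im=im[crop[1]:crop[3],crop[0]:crop[2]]
    if scale!=1: im=cv2.resize(im,None,fx=scale,fy=scale,interpolation=cv2.INTER_CUBIC)
    if f: cv2.imwrite("pics/"+f,im)
    return d
def rot(a):
    a=np.array(a,float)
    return a if a.shape==(3,3) else (R.from_rotvec(a).as_matrix() if a.size==3 else R.from_quat(a).as_matrix())
def ray(d,u,v,z):
    r=rot(d["attitude"])@np.linalg.inv(d["mtx"])@[u,v,1]; p=np.array(d["position"]); return p+r*(z-p[2])/r[2]
def proj(d,P):
    q=np.array(d["mtx"])@(rot(d["attitude"]).T@(np.array(P,float)-d["position"])); return q[:2]/q[2]
E
python3 - <<'E'
from h import *
s=monitor.get_state(); print(s, env.nose_length)
for n in("top","scene"):
    d=cam(n,n+"0.png",scale=1.5); print(n,d["mtx"],d["position"],d["attitude"])
E
```

```text
pics
{'time': 0.0, 'joint_positions': array([ 1.13899849e+00,  2.13362702e-01, -3.50801109e-02,  1.32351166e+00,
        2.12531762e-06,  1.57077760e+00]), 'dq': array([-1.18404993e-04,  1.02963928e-03,  1.41455362e-03, -3.06936834e-03,
        6.20202293e-05, -6.27568711e-04]), 'joint_efforts': array([-3.29693037e-03, -6.86165285e+01,  4.87119448e+01,  1.76615693e-02,
       -2.53751587e-04,  1.94909552e-05]), 'ee_pos': array([0.20911423, 0.45380957, 0.25580455]), 'orientation': array([-1.54527403,  0.33889173, -0.33849615]), 'ft_force': array([-0.30087508, -0.03722755, -0.23711151]), 'wrist_torque': array([-0.03130342,  0.00757841,  0.0096292 ]), 'grip_width': 0.08542847471861548} 0.025
top [[387.79162092   0.         255.78738978]
 [  0.         387.79162092 189.33226222]
 [  0.           0.           1.        ]] [ 0.25812476 -0.03701901  1.20814345] [-2.14514246  2.0638942  -0.23239528]
scene [[351.26434248   0.         251.54424134]
 [  0.         351.26434248 184.86968408]
 [  0.           0.           1.        ]] [ 1.31032776 -0.1337282   0.67810578] [-1.74689176 -1.56317213  0.76142499]
```

View pics/top0.png

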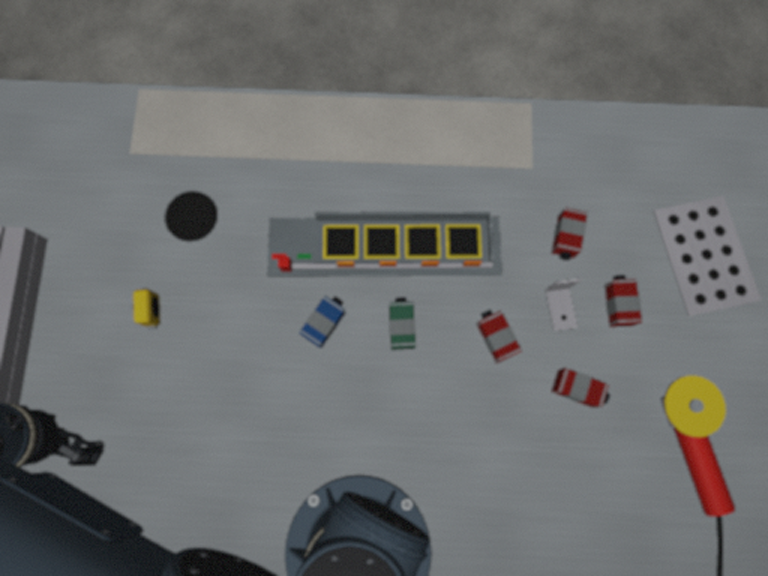

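View pics/scene0.png

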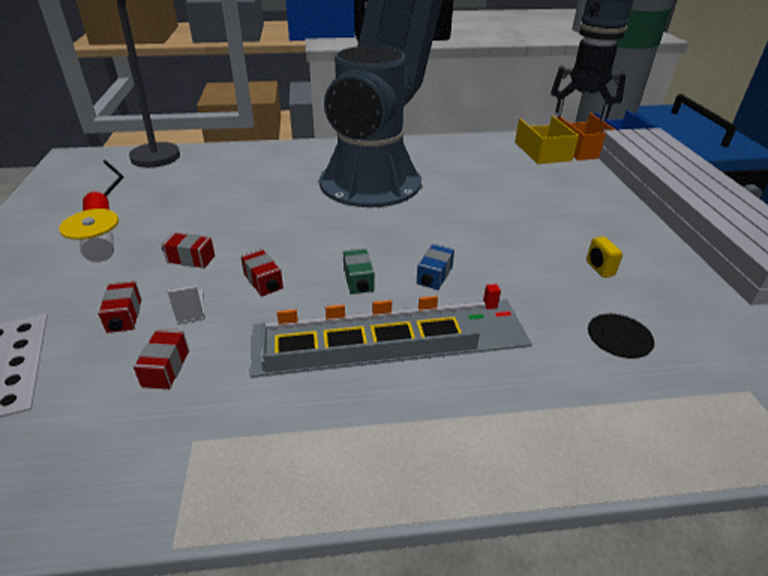

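Both views agree. In the top view (1.5x pixels) the four red tins are at (499,335), (570,233), (623,302) and (581,388). The robot's left is image-left, so (499,335) is the one meant. Blue is at (323,321) and green at (402,324). There is no white tin; the pale item at (562,305) is the bracket. The slide is near locked, with its grip at (283,262). I'll confirm in an enlarged crop.

```bash
python3 - <<'E'
from h import *
d=cam("top","crop1.png",crop=(165,130,365,250),scale=4)
E
```

```text
(no output)
```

View pics/crop1.png

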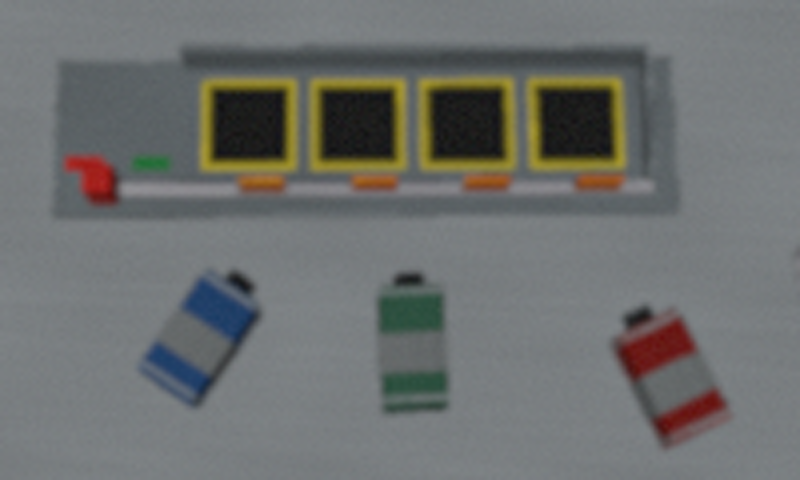

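```bash
cat >> h.py <<'E'
from scipy.optimize import least_squares
def up(x,y,crop=(165,130),s=4): return crop[0]+(x+.5)/s-.5, crop[1]+(y+.5)/s-.5
def corners(p,z=.05):
    # p = x,y of tin point, yaw of base->cap axis; order: cap-left,cap-right,base-left,base-right
    c,s=np.cos(p[2]),np.sin(p[2]); return [np.array([p[0]+a*c-b*s,p[1]+a*s+b*c,z]) for a,b in((.04,.025),(.04,-.025),(-.052,.025),(-.052,-.025))]
def fit(d,pts,p0):
    f=lambda p: np.concatenate([proj(d,c)-q for c,q in zip(corners(p),pts)])
    r=least_squares(f,p0); return r.x, np.abs(r.fun).max()
E
python3 - <<'E'
from h import *
d=cam("top")
b=[ray(d,*up(*q),.006) for q in((577,124),(467,125),(358,124.5),(250,125))]
for q in b: print("bay",q.round(4))
v=b[3]-b[0]; print("tray yaw",np.arctan2(-v[0],v[1]), np.linalg.norm(v)/3)
print("grip",ray(d,*up(98,178),.055).round(4)); 
print("tabs",[ray(d,*up(x,180),.046).round(4) for x in(600,262)])
T={'blue':[(210,270),(261,311),(138,368),(196,405)],'green':[(378,285),(444,285),(383,411),(447,408)],'red':[(612,340),(678,309),(665,446),(730,412)]}
im=cv2.resize(d["frame"][130:250,165:365,::-1],None,fx=4,fy=4,interpolation=cv2.INTER_CUBIC)
for k,c in T.items():
    q=np.array([up(*a) for a in c]); P=np.array([ray(d,*a,.05) for a in q]); ax=P[0]+P[1]-P[2]-P[3]
    p,e=fit(d,q,[*P.mean(0)[:2],np.arctan2(ax[1],ax[0])]); print(k,p.round(4),"err px",e.round(2))
    for z in(.05,0):
        o=np.array([(proj(d,c)-[165,130]+.5)*4-.5 for c in corners(p,z)])[[0,1,3,2]]
        cv2.polylines(im,[o.round().astype(int)],True,(0,255,255) if z else (255,0,255),1)
cv2.imwrite("pics/ov.png",im)
E
```

```text
bay [ 0.6288 -0.1993  0.006 ]
bay [ 0.6245 -0.1105  0.006 ]
bay [ 0.6215 -0.0225  0.006 ]
bay [0.6176 0.0646 0.006 ]
tray yaw 0.04254384722929209 0.08804244148901236
grip [0.556  0.1747 0.055 ]
tabs [array([ 0.572 , -0.2121,  0.046 ]), array([0.5617, 0.0495, 0.046 ])]
blue [ 0.4409  0.0851 -0.5646] err px 0.97
green [ 0.4414 -0.0709  0.0632] err px 0.64
red [ 0.426  -0.2629  0.4718] err px 1.48
```

View pics/ov.png

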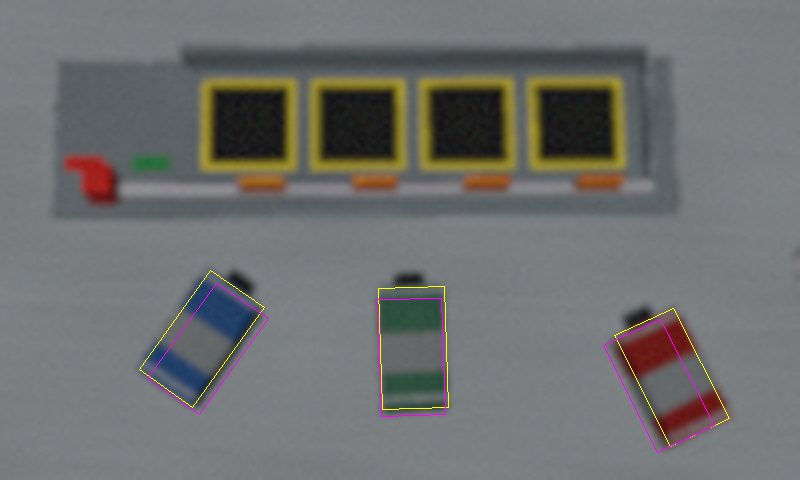

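```bash
cat >> h.py <<'E'
def go(G,y,z,note=""):
    """shift+turn from the present pose to put grasp point at G, fingers along y, jaws along +-z"""
    s=monitor.get_state(); R0=rot(s["orientation"]); best=None
    y=np.array(y,float);y/=np.linalg.norm(y)
    for sg in(1,-1):
        zz=sg*np.array(z,float); zz-=y*(zz@y); zz/=np.linalg.norm(zz)
        w=R.from_matrix(np.c_[np.cross(y,zz),y,zz]@R0.T).as_rotvec()
        t=np.array(G)-.006*y-s["ee_pos"]
        print(note,sg,"xyz",t.round(4),"ang",w.round(3),"rows",np.ceil(np.degrees(np.linalg.norm(w))/10.7),np.ceil(np.linalg.norm(t)/.0625))
def pick_axes(phi,th):
    a=np.array([np.cos(phi),np.sin(phi),0]); return -np.cos(th)*np.array([0,0,1])-np.sin(th)*a, [-np.sin(phi),np.cos(phi),0]
def place_axes(psi,th):
    return np.array([np.cos(psi)*np.cos(th),np.sin(psi)*np.cos(th),-np.sin(th)]), [-np.sin(psi),np.cos(psi),0]
def st():
    s=monitor.get_state(); Rm=rot(s["orientation"]); print("t",s["time"].__round__(2),"G",(s["ee_pos"]+.006*Rm[:,1]).round(4),"y",Rm[:,1].round(3),"z",Rm[:,2].round(3),"F",s["ft_force"].round(1),"w",round(float(s["grip_width"]),4),"q",s["joint_positions"].round(2))
E
python3 - <<'E'
from h import *
st()
for h in(.15,.045): go([.556,.1747,h],[0,0,-1],[-.0425,.999,0],h)
E
```

```text
t 0.2 G [0.2092 0.4539 0.25  ] y [-0.    -0.001 -1.   ] z [ 0.418  0.908 -0.001] F [0.5 0.2 0.1] w 0.0853 q [ 1.14  0.21 -0.03  1.32 -0.    1.57]
0.15 1 xyz [ 0.3468 -0.2792 -0.1   ] ang [ 0.001 -0.     0.474] rows 3.0 8.0
0.15 -1 xyz [ 0.3468 -0.2792 -0.1   ] ang [-0.000e+00 -1.000e-03 -2.667e+00] rows 15.0 8.0
0.045 1 xyz [ 0.3468 -0.2792 -0.205 ] ang [ 0.001 -0.     0.474] rows 3.0 8.0
0.045 -1 xyz [ 0.3468 -0.2792 -0.205 ] ang [-0.000e+00 -1.000e-03 -2.667e+00] rows 15.0 8.0
```

Emit:
arm_command(
  moves=[
    {"xyz": [0.347,-0.279,-0.1],"angular": [0,0,0.474]},
    {"xyz": [0.347,-0.279,-0.1],"angular": [0,0,0.474]},
    {"xyz": [0.347,-0.279,-0.1],"angular": [0,0,0.474]},
    {"xyz": [0.347,-0.279,-0.1],"angular": [0,0,0.474]},
    {"xyz": [0.347,-0.279,-0.1],"angular": [0,0,0.474]},
    {"xyz": [0.347,-0.279,-0.1],"angular": [0,0,0.474]},
    {"xyz": [0.347,-0.279,-0.1],"angular": [0,0,0.474]},
    {"xyz": [0.347,-0.279,-0.1],"angular": [0,0,0.474]},
    {"xyz": [0.347,-0.279,-0.1],"angular": [0,0,0.474]},
    {"xyz": [0.347,-0.279,-0.1],"angular": [0,0,0.474]},
  ],
  hand=1,
  grip_force=40,
)

```text
time: 1.45
ee_pos: [0.5558, 0.1754, 0.1562]
orientation: [-1.57, -0.033, 0.034]
ft_force: [0.6, 0.5, -0.5]
grip_width: 0.0852
```

```bash
python3 - <<'E'
from h import *
st()
cam("scene","s1.png",crop=(240,150,400,250),scale=4)
E
```

```text
t 1.45 G [0.5558 0.1754 0.1502] y [-0.001  0.    -1.   ] z [-0.042  0.999  0.   ] F [ 0.6  0.5 -0.5] w 0.0852 q [ 0.31  0.42 -0.01  1.15  0.    0.26]
```

View pics/s1.png

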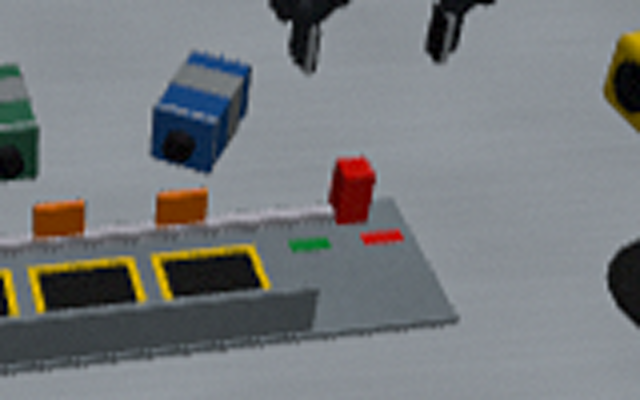

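The grip is at crop pixel (355,162), clear and in line below the open fingers. I'll descend and close on it.

Emit:
arm_command(
  moves=[
    {"xyz": [0,-0.001,-0.05],"angular": [0,0,0]},
    {"xyz": [0,-0.001,-0.1],"angular": [0,0,0]},
    {"xyz": [0,-0.001,-0.105],"angular": [0,0,0]},
    {"xyz": [0,-0.001,-0.105],"angular": [0,0,0]},
  ],
  hand=1,
)

```text
time: 2.0
ee_pos: [0.5565, 0.1748, 0.0529]
orientation: [-1.57, -0.035, 0.033]
ft_force: [0.2, 0.5, 1.0]
grip_width: 0.0855
```

Emit:
arm_command(
  moves=[
    {"xyz": [0,0,0],"angular": [0,0,0]},
    {"xyz": [0,0,0],"angular": [0,0,0]},
    {"xyz": [0,0,0],"angular": [0,0,0]},
    {"xyz": [0,0,0],"angular": [0,0,0]},
    {"xyz": [0,0,0],"angular": [0,0,0]},
    {"xyz": [0,0,0],"angular": [0,0,0]},
  ],
  hand=-1,
  grip_force=30,
)

```text
time: 2.75
ee_pos: [0.5566, 0.1743, 0.052]
orientation: [-1.57, -0.034, 0.032]
ft_force: [-2.3, 1.4, 7.0]
grip_width: 0.0233
```

Emit:
arm_command(
  moves=[
    {"xyz": [0.0004,-0.01,0],"angular": [0,0,0]},
    {"xyz": [0.0008,-0.02,0],"angular": [0,0,0]},
    {"xyz": [0.0013,-0.03,0],"angular": [0,0,0]},
    {"xyz": [0.0013,-0.03,0],"angular": [0,0,0]},
  ],
)

```text
time: 3.25
ee_pos: [0.5579, 0.1464, 0.0521]
orientation: [-1.565, -0.035, 0.034]
ft_force: [-2.0, 21.6, 5.3]
grip_width: 0.0237
```

Emit:
arm_command(
  moves=[
    {"xyz": [0.0001,-0.003,0],"angular": [0,0,0]},
    {"xyz": [0.0003,-0.006,0],"angular": [0,0,0]},
    {"xyz": [0.0003,-0.006,0],"angular": [0,0,0]},
  ],
)

```text
time: 3.62
ee_pos: [0.5579, 0.1458, 0.0521]
orientation: [-1.555, -0.038, 0.037]
ft_force: [-4.8, 64.1, -3.4]
grip_width: 0.0236
```

Emit:
arm_command(
  moves=[
    {"xyz": [0,0.006,0],"angular": [0,0,0]},
    {"xyz": [0,0.006,0],"angular": [0,0,0]},
  ],
)

```text
time: 3.88
ee_pos: [0.5579, 0.1465, 0.0519]
orientation: [-1.567, -0.035, 0.034]
ft_force: [-4.3, 17.7, 4.6]
grip_width: 0.0237
```

Emit:
arm_command(
  moves=[
    {"xyz": [0,0,0],"angular": [0,0,0]},
    {"xyz": [0,0,0],"angular": [0,0,0]},
    {"xyz": [0,0,0],"angular": [0,0,0]},
    {"xyz": [0,0,0],"angular": [0,0,0]},
    {"xyz": [0,0,0],"angular": [0,0,0]},
    {"xyz": [0,0,0.06],"angular": [0,0,0]},
    {"xyz": [0,0,0.12],"angular": [0,0,0]},
    {"xyz": [0,0,0.15],"angular": [0,0,0]},
    {"xyz": [0,0,0.15],"angular": [0,0,0]},
  ],
  hand=1,
)

```text
time: 5.0
ee_pos: [0.5591, 0.1444, 0.2038]
orientation: [-1.57, -0.036, 0.03]
ft_force: [-0.9, -0.3, 0.3]
grip_width: 0.0853
```

```bash
python3 - <<'E'
from h import *
st()
cam("top","t2.png",crop=(165,130,365,250),scale=4)
y,z=pick_axes(.472,.35); a=np.array([np.cos(.472),np.sin(.472),0]); P=np.array([.426,-.263,.032])+.022*a
go(P-.12*y,y,z,"red above"); go(P,y,z,"red")
E
```

```text
t 5.0 G [0.5591 0.1444 0.1978] y [ 0.004  0.001 -1.   ] z [-0.042  0.999  0.001] F [-0.9 -0.3  0.3] w 0.0853 q [ 0.25  0.38  0.06  1.25 -0.    0.21]
red above 1 xyz [-0.0742 -0.3775 -0.0516] ang [-0.09   0.343  0.425] rows 3.0 7.0
red above -1 xyz [-0.0742 -0.3775 -0.0516] ang [-0.466 -0.122 -2.675] rows 15.0 7.0
red 1 xyz [-0.1109 -0.3962 -0.1643] ang [-0.09   0.343  0.425] rows 3.0 8.0
red -1 xyz [-0.1109 -0.3962 -0.1643] ang [-0.466 -0.122 -2.675] rows 15.0 8.0
```

View pics/t2.png

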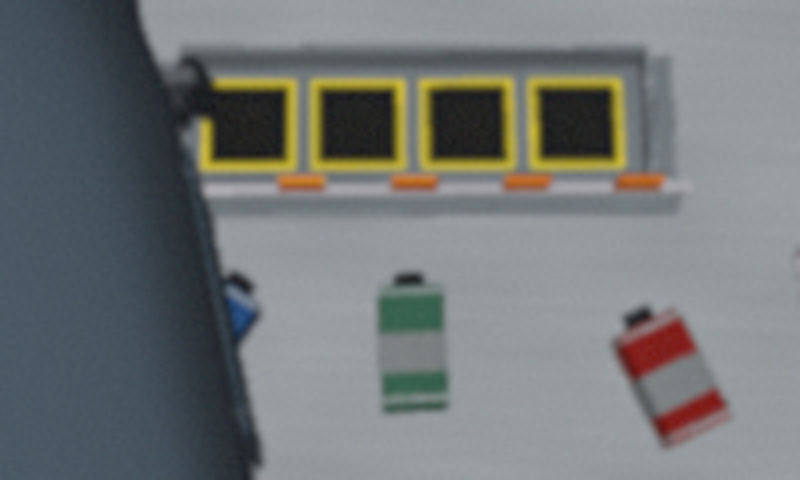

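The tabs now sit between the bays, at (302,182), (415,182), (528,182) and (640,182), so the slide is at its open stop. Red is unmoved, centre about (672,377). Going to red.

Emit:
arm_command(
  moves=[
    {"xyz": [-0.074,-0.378,-0.052],"angular": [-0.09,0.343,0.425]},
    {"xyz": [-0.074,-0.378,-0.052],"angular": [-0.09,0.343,0.425]},
    {"xyz": [-0.074,-0.378,-0.052],"angular": [-0.09,0.343,0.425]},
    {"xyz": [-0.074,-0.378,-0.052],"angular": [-0.09,0.343,0.425]},
    {"xyz": [-0.074,-0.378,-0.052],"angular": [-0.09,0.343,0.425]},
    {"xyz": [-0.074,-0.378,-0.052],"angular": [-0.09,0.343,0.425]},
    {"xyz": [-0.074,-0.378,-0.052],"angular": [-0.09,0.343,0.425]},
    {"xyz": [-0.074,-0.378,-0.052],"angular": [-0.09,0.343,0.425]},
    {"xyz": [-0.074,-0.378,-0.052],"angular": [-0.09,0.343,0.425]},
    {"xyz": [-0.074,-0.378,-0.052],"angular": [-0.09,0.343,0.425]},
  ],
  hand=1,
)

```text
time: 6.3
ee_pos: [0.4844, -0.2327, 0.1493]
orientation: [-1.605, -0.098, 0.645]
ft_force: [-0.1, 0.7, -0.1]
grip_width: 0.0857
```

```bash
python3 - <<'E'
from h import *
st()
d=cam("scene","s2.png",crop=(110,110,240,210),scale=5)
y,z=pick_axes(.472,.35); a=np.array([np.cos(.472),np.sin(.472),0]); P=np.array([.426,-.263,.032])+.022*a
go(P,y,z,"red")
E
```

```text
t 6.3 G [ 0.4825 -0.2336  0.1437] y [-0.307 -0.157 -0.939] z [-0.456  0.89   0.   ] F [-0.1  0.7 -0.1] w 0.0857 q [-0.32  0.55  0.12  1.4  -0.25 -0.76]
red 1 xyz [-0.0369 -0.0192 -0.1117] ang [ 0.001 -0.002 -0.001] rows 1.0 2.0
red -1 xyz [-0.0369 -0.0192 -0.1117] ang [0.961 0.491 2.949] rows 17.0 2.0
```

View pics/s2.png

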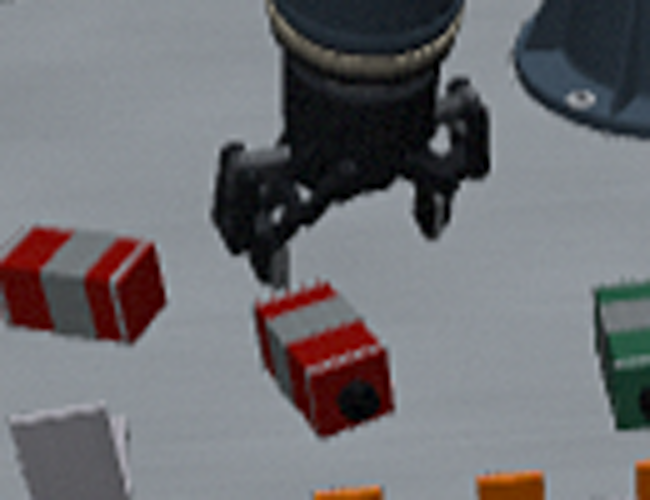

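The fingers at (275,275) and (432,225) straddle the red tin's axis (tin at about (325,355), cap (358,400)). Descending along the approach.

Emit:
arm_command(
  moves=[
    {"xyz": [-0.018,-0.01,-0.055],"angular": [0,0,0]},
    {"xyz": [-0.032,-0.017,-0.095],"angular": [0,0,0]},
    {"xyz": [-0.037,-0.019,-0.111],"angular": [0,0,0]},
    {"xyz": [-0.037,-0.019,-0.111],"angular": [0,0,0]},
    {"xyz": [-0.037,-0.019,-0.111],"angular": [0,0,0]},
  ],
)

```text
time: 6.98
ee_pos: [0.4478, -0.2527, 0.0392]
orientation: [-1.606, -0.098, 0.643]
ft_force: [-0.6, 0.0, 0.3]
grip_width: 0.0853
```

Emit:
arm_command(
  moves=[
    {"xyz": [0,0,0],"angular": [0,0,0]},
    {"xyz": [0,0,0],"angular": [0,0,0]},
    {"xyz": [0,0,0],"angular": [0,0,0]},
    {"xyz": [0,0,0],"angular": [0,0,0]},
    {"xyz": [0,0,0],"angular": [0,0,0]},
  ],
  hand=-1,
  grip_force=70,
)

```text
time: 7.6
ee_pos: [0.4475, -0.253, 0.0391]
orientation: [-1.606, -0.097, 0.643]
ft_force: [-0.2, 3.0, 9.0]
grip_width: 0.0489
```

```bash
python3 - <<'E'
from h import *
st()
bay=np.array([.6288,-.1993,.006])
for psi in(-.3,-.1):
  y,z=place_axes(psi,.35)
  # tin held: tool-side offset; grasp 74 mm above base
  G=bay+[0,0,.074]-.007*np.array([np.cos(psi),np.sin(psi),0])
  go(G+[0,0,.07],y,z,"above %.1f"%psi)
E
```

```text
t 7.6 G [ 0.4457 -0.2539  0.0335] y [-0.306 -0.157 -0.939] z [-0.455  0.891 -0.001] F [-0.2  3.   9. ] w 0.0489 q [-0.37  0.58 -0.12  1.11 -0.26 -0.81]
above -0.3 1 xyz [0.1692 0.0574 0.113 ] ang [ 0.138 -1.598 -0.603] rows 10.0 4.0
above -0.3 -1 xyz [0.1692 0.0574 0.113 ] ang [-1.092 -0.093  2.185] rows 14.0 4.0
above -0.1 1 xyz [0.1687 0.0549 0.113 ] ang [ 0.295 -1.562 -0.447] rows 9.0 4.0
above -0.1 -1 xyz [0.1687 0.0549 0.113 ] ang [-1.124 -0.21   2.361] rows 15.0 4.0
```

Emit:
arm_command(
  moves=[
    {"xyz": [0,0,0.06],"angular": [0,0,0]},
    {"xyz": [0,0,0.113],"angular": [0,0,0]},
    {"xyz": [0.169,0.057,0.113],"angular": [0.138,-1.598,-0.603]},
    {"xyz": [0.169,0.057,0.113],"angular": [0.138,-1.598,-0.603]},
    {"xyz": [0.169,0.057,0.113],"angular": [0.138,-1.598,-0.603]},
    {"xyz": [0.169,0.057,0.113],"angular": [0.138,-1.598,-0.603]},
    {"xyz": [0.169,0.057,0.113],"angular": [0.138,-1.598,-0.603]},
    {"xyz": [0.169,0.057,0.113],"angular": [0.138,-1.598,-0.603]},
    {"xyz": [0.169,0.057,0.113],"angular": [0.138,-1.598,-0.603]},
    {"xyz": [0.169,0.057,0.113],"angular": [0.138,-1.598,-0.603]},
    {"xyz": [0.169,0.057,0.113],"angular": [0.138,-1.598,-0.603]},
    {"xyz": [0.169,0.057,0.113],"angular": [0.138,-1.598,-0.603]},
  ],
)

```text
time: 9.1
ee_pos: [0.6195, -0.1972, 0.147]
orientation: [-1.593, -0.678, -0.938]
ft_force: [0.7, -0.8, -4.0]
grip_width: 0.0491
```

```bash
python3 - <<'E'
from h import *
st()
d=cam("scene","s3.png",crop=(120,90,270,230),scale=4)
bay=np.array([.6288,-.1993,.006])
y,z=place_axes(-.3,.35)
G=bay+[0,0,.074]-.007*np.array([np.cos(-.3),np.sin(-.3),0])
go(G+[0,0,.03],y,z); go(G,y,z)
E
```

```text
t 9.1 G [ 0.6244 -0.1986  0.1439] y [ 0.826 -0.223 -0.518] z [ 0.217  0.973 -0.073] F [ 0.7 -0.8 -4. ] w 0.0491 q [-0.34  0.19 -1.05 -0.7   0.06 -0.12]
 1 xyz [-0.0019  0.0013 -0.0339] ang [ 0.019 -0.204 -0.071] rows 2.0 1.0
 -1 xyz [-0.0019  0.0013 -0.0339] ang [-2.642  0.754  1.309] rows 17.0 1.0
 1 xyz [-0.0019  0.0013 -0.0639] ang [ 0.019 -0.204 -0.071] rows 2.0 2.0
 -1 xyz [-0.0019  0.0013 -0.0639] ang [-2.642  0.754  1.309] rows 17.0 2.0
```

View pics/s3.png

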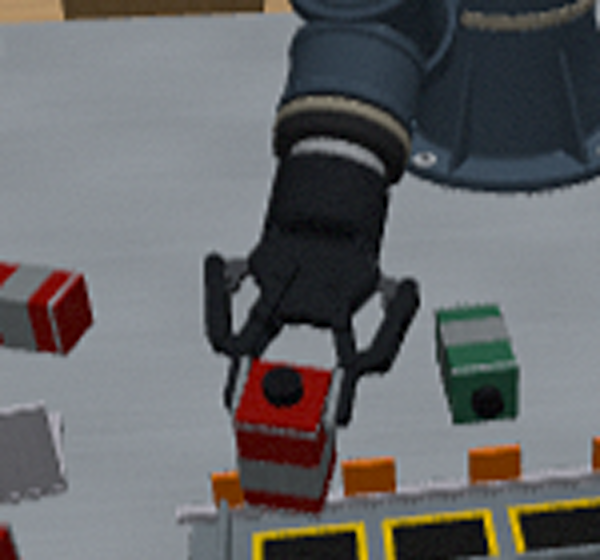

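Red is upright over bay 0 at about (285,430), with roughly 0.2 rad of turn left. Joint 3 is close to its limit, so I'll check reach with a quick kinematic fit.

```bash
cat >> h.py <<'E'
D=[(.2134,-.0351,1.3235,.4997,.2558),(.42,-.01,1.15,.5828,.1562),(.38,.06,1.25,.5774,.2038),(.19,-1.05,-.70,.6501,.147)]
A=[];b_=[]
for a,b,c,r,z in D:
    A+=[[np.sin(a),np.cos(a-b),np.cos(a-b+c),0],[np.cos(a),-np.sin(a-b),-np.sin(a-b+c),1]]; b_+=[r,z]
A=np.array(A);b_=np.array(b_)
K,res,_,_=np.linalg.lstsq(A,b_,rcond=None)
def ik(r,z,pitch):
    f=lambda q:[K[0]*np.sin(q[0])+K[1]*np.cos(q[0]-q[1])+K[2]*np.cos(pitch)-r,K[3]+K[0]*np.cos(q[0])-K[1]*np.sin(q[0]-q[1])-K[2]*np.sin(pitch)-z]
    s=least_squares(f,[.3,-.5]); q=s.x; return np.array([*q,pitch-q[0]+q[1]]).round(2), np.abs(s.fun).max().round(4)
E
python3 - <<'E'
from h import *
print(K,np.abs(A@K-b_).max())
for p in(.3,.45,.6,.75,.9):
  for z in(.15,.086): print(p,z,ik(.645,z,p))
E
```

```text
[0.39010235 0.45759778 0.48534629 0.46639572] 0.025874722663245364
0.3 0.15 (array([ 0.79, -0.99, -1.48]), np.float64(0.0))
0.3 0.086 (array([ 1.05, -0.87, -1.62]), np.float64(0.0))
0.45 0.15 (array([ 0.45, -1.04, -1.04]), np.float64(0.0))
0.45 0.086 (array([ 0.75, -0.95, -1.25]), np.float64(0.0))
0.6 0.15 (array([ 0.19, -1.  , -0.59]), np.float64(0.0))
0.6 0.086 (array([ 0.48, -0.95, -0.83]), np.float64(0.0))
0.75 0.15 (array([ 0.07, -0.89, -0.21]), np.float64(0.0))
0.75 0.086 (array([ 0.3 , -0.88, -0.43]), np.float64(0.0))
0.9 0.15 (array([ 0.06, -0.74,  0.11]), np.float64(0.0))
0.9 0.086 (array([ 0.23, -0.75, -0.08]), np.float64(0.0))
```

Emit:
arm_command(
  moves=[
    {"xyz": [-0.002,0.001,-0.032],"angular": [0.019,-0.204,-0.071]},
    {"xyz": [-0.002,0.001,-0.032],"angular": [0.019,-0.204,-0.071]},
    {"xyz": [-0.002,0.001,-0.032],"angular": [0.019,-0.204,-0.071]},
    {"xyz": [-0.002,0.001,-0.032],"angular": [0.019,-0.204,-0.071]},
    {"xyz": [-0.002,0.001,-0.032],"angular": [0.019,-0.204,-0.071]},
    {"xyz": [-0.002,0.001,-0.032],"angular": [0.019,-0.204,-0.071]},
  ],
)

```text
time: 9.9
ee_pos: [0.6429, -0.2049, 0.1157]
orientation: [-1.532, -0.737, -1.148]
ft_force: [-6.1, -1.2, -5.1]
grip_width: 0.0491
```

```bash
python3 - <<'E'
from h import *
st()
bay=np.array([.6288,-.1993,.006])
y,z=place_axes(-.3,.35)
G=bay+[0,0,.074]-.007*np.array([np.cos(-.3),np.sin(-.3),0])
go(G,y,z)
d=cam("scene","s4.png",crop=(140,150,260,250),scale=5)
cam("top","t4.png",crop=(265,130,365,205),scale=6)
E
```

```text
t 9.9 G [ 0.6483 -0.2065  0.1135] y [ 0.889 -0.273 -0.368] z [ 0.293  0.956 -0.004] F [-6.1 -1.2 -5.1] w 0.0491 q [-0.32  0.5  -1.13 -1.26  0.02 -0.01]
 1 xyz [-0.0262  0.0093 -0.0337] ang [-0.004 -0.027 -0.003] rows 1.0 1.0
 -1 xyz [-0.0262  0.0093 -0.0337] ang [-2.802  0.864  1.115] rows 17.0 1.0
```

View pics/s4.png

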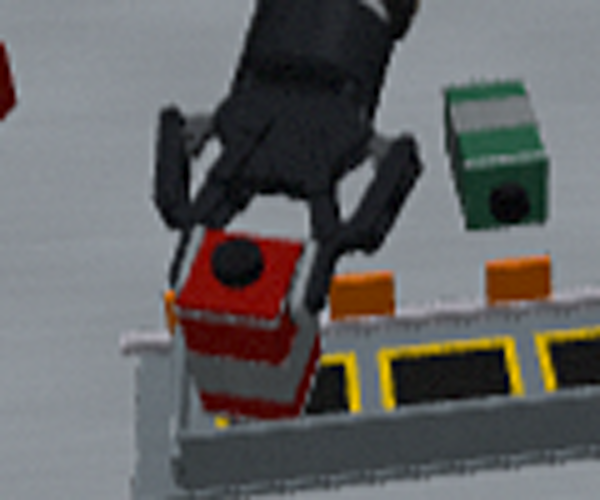

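```bash
cat >> h.py <<'E'
D+=[(.50,-1.13,-1.26,.6747,.1157)]
A=[];b_=[]
for a,b,c,r,z in D:
    e=a-b; A+=[[np.sin(a),np.cos(e),np.cos(e+c),0,np.sin(e),1],[np.cos(a),-np.sin(e),-np.sin(e+c),1,np.cos(e),0]]; b_+=[r,z]
A=np.array(A);b_=np.array(b_)
K,res,_,_=np.linalg.lstsq(A,b_,rcond=None)
def ik(r,z,pitch):
    f=lambda q:[K[0]*np.sin(q[0])+K[1]*np.cos(q[0]-q[1])+K[4]*np.sin(q[0]-q[1])+K[5]+K[2]*np.cos(pitch)-r,K[3]+K[0]*np.cos(q[0])-K[1]*np.sin(q[0]-q[1])+K[4]*np.cos(q[0]-q[1])-K[2]*np.sin(pitch)-z]
    s=least_squares(f,[.3,-.5]); q=s.x; return np.array([*q,pitch-q[0]+q[1]]).round(2), np.abs(s.fun).max().round(4)
E
python3 - <<'E'
from h import *
print(K.round(4),np.abs(A@K-b_).max())
for p in(.35,.45,.55,.65,.75):
  for r in(.645,.60): print(p,r,[ik(r,z,p) for z in(.14,.11,.086)])
E
```

```text
[0.4861 0.3909 0.4233 0.2358 0.0672 0.0039] 0.0020224510799397577
0.35 0.645 [(array([ 0.42, -1.21, -1.28]), np.float64(0.0)), (array([ 0.54, -1.22, -1.41]), np.float64(0.0)), (array([ 0.64, -1.22, -1.51]), np.float64(0.0))]
0.35 0.6 [(array([ 0.41, -1.32, -1.38]), np.float64(0.0)), (array([ 0.56, -1.33, -1.54]), np.float64(0.0)), (array([ 0.68, -1.33, -1.67]), np.float64(0.0))]
0.45 0.645 [(array([ 0.29, -1.14, -0.98]), np.float64(0.0)), (array([ 0.4 , -1.16, -1.11]), np.float64(0.0)), (array([ 0.49, -1.17, -1.21]), np.float64(0.0))]
0.45 0.6 [(array([ 0.24, -1.25, -1.04]), np.float64(0.0)), (array([ 0.37, -1.27, -1.19]), np.float64(0.0)), (array([ 0.48, -1.29, -1.32]), np.float64(0.0))]
0.55 0.645 [(array([ 0.2 , -1.06, -0.71]), np.float64(0.0)), (array([ 0.29, -1.09, -0.83]), np.float64(0.0)), (array([ 0.37, -1.1 , -0.92]), np.float64(0.0))]
0.55 0.6 [(array([ 0.13, -1.16, -0.74]), np.float64(0.0)), (array([ 0.23, -1.19, -0.88]), np.float64(0.0)), (array([ 0.33, -1.21, -0.99]), np.float64(0.0))]
0.65 0.645 [(array([ 0.15, -0.97, -0.46]), np.float64(0.0)), (array([ 0.22, -1.  , -0.57]), np.float64(0.0)), (array([ 0.29, -1.02, -0.66]), np.float64(0.0))]
0.65 0.6 [(array([ 0.06, -1.06, -0.48]), np.float64(0.0)), (array([ 0.15, -1.1 , -0.6 ]), np.float64(0.0)), (array([ 0.23, -1.13, -0.7 ]), np.float64(0.0))]
0.75 0.645 [(array([ 0.12, -0.86, -0.24]), np.float64(0.0)), (array([ 0.19, -0.9 , -0.34]), np.float64(0.0)), (array([ 0.24, -0.93, -0.42]), np.float64(0.0))]
0.75 0.6 [(array([ 0.04, -0.96, -0.25]), np.float64(0.0)), (array([ 0.11, -1.  , -0.36]), np.float64(0.0)), (array([ 0.17, -1.03, -0.45]), np.float64(0.0))]
```

```bash
python3 - <<'E'
from h import *
print(ik(.658,.135,.5),ik(.658,.088,.5))
y,z=place_axes(-.3,.5)
for h in(.115,.085): go([.6317,-.2002,h],y,z,h)
for p in (1.9,2.1,2.27): print(p,ik(.48,.045,p),ik(.48,.15,p), ik(.50,.06,p))
E
```

```text
(array([ 0.27, -1.08, -0.85]), np.float64(0.0)) (array([ 0.42, -1.11, -1.03]), np.float64(0.0))
0.115 1 xyz [-0.0163  0.0062  0.0021] ang [ 0.04   0.117 -0.003] rows 1.0 1.0
0.115 -1 xyz [-0.0163  0.0062  0.0021] ang [-2.714  0.838  1.331] rows 17.0 1.0
0.085 1 xyz [-0.0163  0.0062 -0.0279] ang [ 0.04   0.117 -0.003] rows 1.0 1.0
0.085 -1 xyz [-0.0163  0.0062 -0.0279] ang [-2.714  0.838  1.331] rows 17.0 1.0
1.9 (array([ 0.58, -0.1 ,  1.21]), np.float64(0.0)) (array([0.5 , 0.04, 1.44]), np.float64(0.0)) (array([ 0.61, -0.02,  1.27]), np.float64(0.0))
2.1 (array([0.76, 0.13, 1.47]), np.float64(0.0)) (array([0.68, 0.26, 1.68]), np.float64(0.0)) (array([0.79, 0.22, 1.53]), np.float64(0.0))
2.27 (array([0.92, 0.33, 1.68]), np.float64(0.0)) (array([0.84, 0.45, 1.88]), np.float64(0.0)) (array([0.95, 0.43, 1.75]), np.float64(0.0))
```

Emit:
arm_command(
  moves=[
    {"xyz": [0,0,0.015],"angular": [0.04,0.117,-0.003]},
    {"xyz": [0,0,0.015],"angular": [0.04,0.117,-0.003]},
    {"xyz": [0,0,0.015],"angular": [0.04,0.117,-0.003]},
  ],
)

```text
time: 10.38
ee_pos: [0.6447, -0.205, 0.1352]
orientation: [-1.551, -0.637, -1.065]
ft_force: [1.2, 0.7, -3.0]
grip_width: 0.0489
```

```bash
python3 - <<'E'
from h import *
st()
y,z=place_axes(-.3,.5)
for h in(.115,.085): go([.6317,-.2002,h],y,z,h)
E
```

```text
t 10.38 G [ 0.6498 -0.2066  0.1324] y [ 0.842 -0.259 -0.473] z [0.294 0.956 0.   ] F [ 1.2  0.7 -3. ] w 0.0489 q [-0.31  0.3  -1.04 -0.85  0.01 -0.01]
0.115 1 xyz [-0.0181  0.0064 -0.0173] ang [ 0.002  0.007 -0.001] rows 1.0 1.0
0.115 -1 xyz [-0.0181  0.0064 -0.0173] ang [-2.639  0.815  1.496] rows 17.0 1.0
0.085 1 xyz [-0.0181  0.0064 -0.0473] ang [ 0.002  0.007 -0.001] rows 1.0 1.0
0.085 -1 xyz [-0.0181  0.0064 -0.0473] ang [-2.639  0.815  1.496] rows 17.0 1.0
```

Commands follow from the pose actually reached. Moving back first, then down.

Emit:
arm_command(
  moves=[
    {"xyz": [-0.018,0.006,-0.005],"angular": [0,0,0]},
    {"xyz": [-0.018,0.006,-0.02],"angular": [0,0,0]},
    {"xyz": [-0.018,0.006,-0.035],"angular": [0,0,0]},
    {"xyz": [-0.018,0.006,-0.04],"angular": [0,0,0]},
    {"xyz": [-0.018,0.006,-0.04],"angular": [0,0,0]},
  ],
)

```text
time: 11.0
ee_pos: [0.6253, -0.1986, 0.0918]
orientation: [-1.551, -0.633, -1.063]
ft_force: [-0.0, -0.7, -2.5]
grip_width: 0.0494
```

```bash
python3 - <<'E'
from h import *
st()
y,z=place_axes(-.3,.5)
for h in(.085,): go([.6317,-.2002,h],y,z,h)
cam("scene","s5.png",crop=(140,150,260,250),scale=5)
E
```

```text
t 11.0 G [ 0.6303 -0.2002  0.0889] y [ 0.84  -0.259 -0.476] z [0.295 0.956 0.001] F [-0.  -0.7 -2.5] w 0.0494 q [-0.31  0.42 -1.12 -1.04  0.01 -0.01]
0.085 1 xyz [ 0.0014 -0.     -0.0039] ang [ 0.     0.004 -0.001] rows 1.0 1.0
0.085 -1 xyz [ 0.0014 -0.     -0.0039] ang [ 2.637 -0.814 -1.501] rows 17.0 1.0
```

View pics/s5.png

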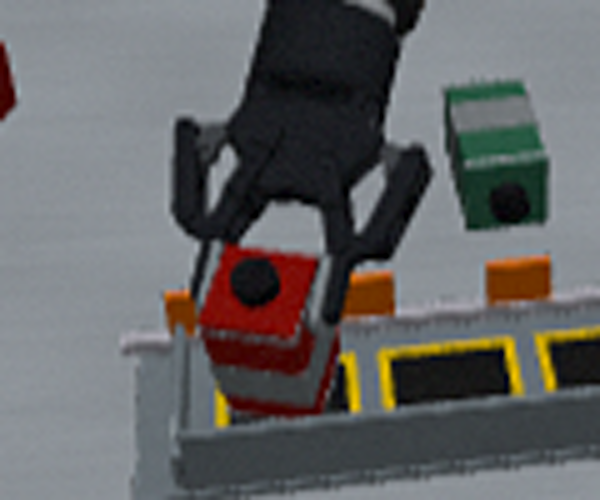

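The tin leans slightly away from the robot, with its base around (275,400) inside bay 0. Lowering to contact, then releasing.

Emit:
arm_command(
  moves=[
    {"xyz": [0.001,0,-0.003],"angular": [0,0,0]},
    {"xyz": [0.001,0,-0.005],"angular": [0,0,0]},
    {"xyz": [0.001,0,-0.005],"angular": [0,0,0]},
  ],
)

```text
time: 11.42
ee_pos: [0.6276, -0.199, 0.0893]
orientation: [-1.55, -0.637, -1.067]
ft_force: [1.0, -1.0, 2.9]
grip_width: 0.0497
```

Emit:
arm_command(
  moves=[
    {"xyz": [0,0,0],"angular": [0,0,0]},
    {"xyz": [0,0,0],"angular": [0,0,0]},
    {"xyz": [0,0,0],"angular": [0,0,0]},
    {"xyz": [0,0,0],"angular": [0,0,0]},
  ],
  hand=0.5,
)

```text
time: 11.92
ee_pos: [0.6265, -0.1987, 0.0877]
orientation: [-1.551, -0.634, -1.064]
ft_force: [-0.6, -0.1, -0.8]
grip_width: 0.0642
```

Emit:
arm_command(
  moves=[
    {"xyz": [-0.04,0.012,0.022],"angular": [0,0,0]},
    {"xyz": [-0.08,0.025,0.045],"angular": [0,0,0]},
    {"xyz": [-0.08,0.025,0.1],"angular": [0,0,0]},
    {"xyz": [-0.08,0.025,0.15],"angular": [0,0,0]},
    {"xyz": [-0.08,0.025,0.15],"angular": [0,0,0]},
  ],
)

```text
time: 12.55
ee_pos: [0.5466, -0.1737, 0.2426]
orientation: [-1.55, -0.641, -1.07]
ft_force: [1.5, 0.1, 0.2]
grip_width: 0.0638
```

```bash
python3 - <<'E'
from h import *
st()
a=cam("top"); b=cam("scene")
f=lambda d,x0,y0,x1,y1,s: cv2.resize(d["frame"][y0:y1,x0:x1,::-1],None,fx=s,fy=s,interpolation=cv2.INTER_CUBIC)
A_=f(a,165,130,365,250,3.5); B=f(b,100,140,320,260,3.18)[:, :700]
cv2.imwrite("pics/c6.png",np.vstack([A_[:220] if 0 else cv2.resize(A_,(500,300)),cv2.resize(B,(500,290))]))
E
```

```text
t 12.55 G [ 0.5516 -0.1752  0.2398] y [ 0.844 -0.26  -0.468] z [0.295 0.956 0.001] F [1.5 0.1 0.2] w 0.0638 q [-0.31 -0.2  -1.13 -0.45  0.01 -0.01]
```

View pics/c6.png

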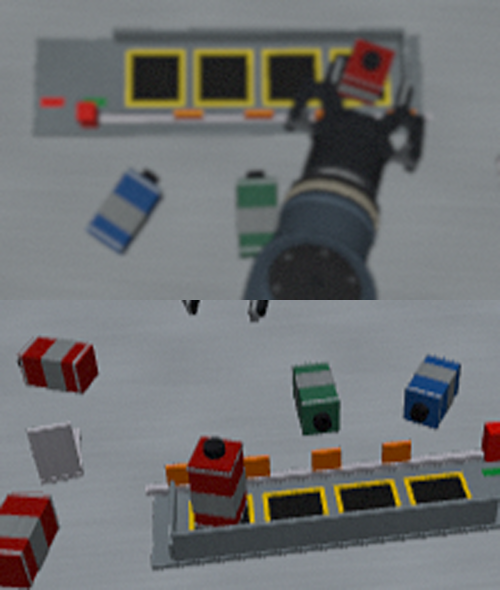

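Red stands upright in bay 0, with its cap at (370,60) in the top part and (214,447) in the lower part. Green and blue are where they were. I'll check red's offset and plan green with a larger tilt, so joint 3 stays in range.

```bash
cat >> h.py <<'E'
BAY=np.array([[.6288,-.1993,.006],[.6247,-.1109,.006],[.6213,-.0227,.006],[.6176,.0646,.006]])
def pickpt(x,y,phi,s,z): return np.array([x+s*np.cos(phi),y+s*np.sin(phi),z])
E
python3 - <<'E'
from h import *
a=cam("top");b=cam("scene")
print("red cap",ray(a,165+370/2.5,130+60/2.5,.11),ray(b,100+214/2.273,140+147/2.417,.11),BAY[0])
th=.62;y,z=pick_axes(.063,th); P=pickpt(.4414,-.0709,.063,.018,.034)
go(P-.11*y,y,z,"above");
yw=np.array([0,0,0])
E
```

```text
red cap [ 0.61772621 -0.19732379  0.11      ] [ 0.62710314 -0.19515231  0.11      ] [ 0.6288 -0.1993  0.006 ]
above 1 xyz [-0.0198  0.1081 -0.1077] ang [0.2   1.689 0.272] rows 10.0 3.0
above -1 xyz [-0.0198  0.1081 -0.1077] ang [ 0.632 -0.074 -2.715] rows 15.0 3.0
```

Emit:
arm_command(
  moves=[
    {"xyz": [-0.01,0.05,0],"angular": [0.036,0.304,0.049]},
    {"xyz": [-0.02,0.108,-0.02],"angular": [0.07,0.6,0.097]},
    {"xyz": [-0.02,0.108,-0.05],"angular": [0.13,1.1,0.177]},
    {"xyz": [-0.02,0.108,-0.108],"angular": [0.2,1.689,0.272]},
    {"xyz": [-0.02,0.108,-0.108],"angular": [0.2,1.689,0.272]},
    {"xyz": [-0.02,0.108,-0.108],"angular": [0.2,1.689,0.272]},
    {"xyz": [-0.02,0.108,-0.108],"angular": [0.2,1.689,0.272]},
    {"xyz": [-0.02,0.108,-0.108],"angular": [0.2,1.689,0.272]},
    {"xyz": [-0.02,0.108,-0.108],"angular": [0.2,1.689,0.272]},
    {"xyz": [-0.02,0.108,-0.108],"angular": [0.2,1.689,0.272]},
    {"xyz": [-0.02,0.108,-0.108],"angular": [0.2,1.689,0.272]},
    {"xyz": [-0.02,0.108,-0.108],"angular": [0.2,1.689,0.272]},
  ],
  hand=1,
)

```text
time: 14.25
ee_pos: [0.5262, -0.0656, 0.123]
orientation: [-1.532, 0.444, 0.541]
ft_force: [0.5, 1.8, -1.7]
grip_width: 0.0851
```

```bash
python3 - <<'E'
from h import *
st()
th=.62;y,z=pick_axes(.063,th); P=pickpt(.4414,-.0709,.063,.018,.034)
go(P-.11*y,y,z,"above");go(P,y,z,"pick")
E
```

```text
t 14.25 G [ 0.5227 -0.0658  0.1182] y [-0.586 -0.036 -0.809] z [-0.063  0.998  0.002] F [ 0.5  1.8 -1.7] w 0.0851 q [-0.08  0.92  0.59  1.86 -0.08 -0.12]
above 1 xyz [0.0004 0.0001 0.0054] ang [-0.001 -0.008 -0.   ] rows 1.0 1.0
above -1 xyz [0.0004 0.0001 0.0054] ang [1.831 0.114 2.549] rows 17.0 1.0
pick 1 xyz [-0.0634 -0.004  -0.0841] ang [-0.001 -0.008 -0.   ] rows 1.0 2.0
pick -1 xyz [-0.0634 -0.004  -0.0841] ang [1.831 0.114 2.549] rows 17.0 2.0
```

Emit:
arm_command(
  moves=[
    {"xyz": [-0.031,-0.002,-0.042],"angular": [0,0,0]},
    {"xyz": [-0.053,-0.003,-0.07],"angular": [0,0,0]},
    {"xyz": [-0.063,-0.004,-0.083],"angular": [0,0,0]},
    {"xyz": [-0.063,-0.004,-0.083],"angular": [0,0,0]},
    {"xyz": [-0.063,-0.004,-0.083],"angular": [0,0,0]},
  ],
)

```text
time: 14.88
ee_pos: [0.4642, -0.0697, 0.0476]
orientation: [-1.536, 0.435, 0.53]
ft_force: [-0.1, 0.1, 0.1]
grip_width: 0.0855
```

Emit:
arm_command(
  moves=[
    {"xyz": [0,0,0],"angular": [0,0,0]},
    {"xyz": [0,0,0],"angular": [0,0,0]},
    {"xyz": [0,0,0],"angular": [0,0,0]},
    {"xyz": [0,0,0],"angular": [0,0,0]},
    {"xyz": [0,0,0],"angular": [0,0,0]},
  ],
  hand=-1,
  grip_force=70,
)

```text
time: 15.5
ee_pos: [0.4642, -0.0696, 0.0471]
orientation: [-1.535, 0.436, 0.532]
ft_force: [2.9, 0.4, 6.7]
grip_width: 0.049
```

```bash
python3 - <<'E'
from h import *
st()
psi=-.03; y,z=place_axes(psi,.62)
for b in (2,1): 
  G=BAY[b]+[0,0,.070]-.009*np.array([np.cos(psi),np.sin(psi),0]); T=G-.006*y
  print(b,G,[ik(np.hypot(*T[:2]),T[2]+k,.62) for k in(.08,.04,0)])
  go(G+[0,0,.08],y,z,"above%d"%b)
E
```

```text
t 15.5 G [ 0.4607 -0.0698  0.0422] y [-0.577 -0.036 -0.816] z [-0.063  0.998  0.   ] F [2.9 0.4 6.7] w 0.049 q [-0.09  0.82  0.2   1.56 -0.09 -0.13]
2 [ 0.61230405 -0.02243004  0.076     ] [(array([ 0.04, -1.05, -0.47]), np.float64(0.0)), (array([ 0.15, -1.1 , -0.64]), np.float64(0.0)), (array([ 0.28, -1.14, -0.81]), np.float64(0.0))]
above2 1 xyz [0.1432 0.0473 0.1124] ang [ 0.026 -1.567 -0.073] rows 9.0 4.0
above2 -1 xyz [0.1432 0.0473 0.1124] ang [-0.508 -0.009  3.007] rows 17.0 4.0
1 [ 0.61570405 -0.11063004  0.076     ] [(array([ 0.07, -1.02, -0.47]), np.float64(0.0)), (array([ 0.17, -1.07, -0.63]), np.float64(0.0)), (array([ 0.3 , -1.11, -0.79]), np.float64(0.0))]
above1 1 xyz [ 0.1466 -0.0409  0.1124] ang [ 0.026 -1.567 -0.073] rows 9.0 4.0
above1 -1 xyz [ 0.1466 -0.0409  0.1124] ang [-0.508 -0.009  3.007] rows 17.0 4.0
```

Emit:
arm_command(
  moves=[
    {"xyz": [0,0,0],"angular": [0,0,0]},
    {"xyz": [0,0,0],"angular": [0,0,0]},
    {"xyz": [0,0,-0.008],"angular": [0,0,0]},
    {"xyz": [0,0,-0.008],"angular": [0,0,0]},
    {"xyz": [0,0,-0.008],"angular": [0,0,0]},
  ],
  hand=0.6,
)

```text
time: 16.12
ee_pos: [0.4634, -0.0697, 0.0386]
orientation: [-1.535, 0.437, 0.533]
ft_force: [0.1, 0.3, 0.0]
grip_width: 0.0685
```

Emit:
arm_command(
  moves=[
    {"xyz": [0,0,0],"angular": [0,0,0]},
    {"xyz": [0,0,0],"angular": [0,0,0]},
    {"xyz": [0,0,0],"angular": [0,0,0]},
    {"xyz": [0,0,0],"angular": [0,0,0]},
    {"xyz": [0,0,0],"angular": [0,0,0]},
  ],
  hand=-1,
)

```text
time: 16.75
ee_pos: [0.4638, -0.0697, 0.039]
orientation: [-1.535, 0.436, 0.532]
ft_force: [3.8, -0.0, 5.5]
grip_width: 0.0491
```

```bash
python3 - <<'E'
from h import *
st()
psi=-.08; y,z=place_axes(psi,.615)
G=BAY[1]+[0,0,.071]-.009*np.array([np.cos(psi),np.sin(psi),0])
go(G+[0,0,.08],y,z,"above1")
E
```

```text
t 16.75 G [ 0.4604 -0.0699  0.0341] y [-0.577 -0.036 -0.816] z [-0.063  0.998  0.   ] F [ 3.8 -0.   5.5] w 0.0491 q [-0.09  0.83  0.19  1.55 -0.09 -0.13]
above1 1 xyz [ 0.147  -0.0401  0.1215] ang [-0.013 -1.574 -0.112] rows 9.0 4.0
above1 -1 xyz [ 0.147  -0.0401  0.1215] ang [-0.507  0.004  2.957] rows 17.0 4.0
```

```bash
python3 - <<'E'
from h import *
psi=0; y,z=place_axes(psi,.66)
G=BAY[2]+[-.006,0,.0725]; T=G-.006*y
print(ik(np.hypot(*T[:2]),T[2],.66),ik(np.hypot(*T[:2]),T[2]+.08,.66))
go(G+[0,0,.08],y,z,"above2")
E
```

```text
(array([ 0.25, -1.1 , -0.68]), np.float64(0.0)) (array([ 0.03, -1.  , -0.37]), np.float64(0.0))
above2 1 xyz [0.1467 0.047  0.1232] ang [ 0.048 -1.527 -0.05 ] rows 9.0 4.0
above2 -1 xyz [0.1467 0.047  0.1232] ang [-0.451 -0.014  3.046] rows 17.0 4.0
```

Emit:
arm_command(
  moves=[
    {"xyz": [0,0,0.06],"angular": [0,0,0]},
    {"xyz": [0,0,0.12],"angular": [0,0,0]},
    {"xyz": [0.147,0.047,0.123],"angular": [0.048,-1.527,-0.05]},
    {"xyz": [0.147,0.047,0.123],"angular": [0.048,-1.527,-0.05]},
    {"xyz": [0.147,0.047,0.123],"angular": [0.048,-1.527,-0.05]},
    {"xyz": [0.147,0.047,0.123],"angular": [0.048,-1.527,-0.05]},
    {"xyz": [0.147,0.047,0.123],"angular": [0.048,-1.527,-0.05]},
    {"xyz": [0.147,0.047,0.123],"angular": [0.048,-1.527,-0.05]},
    {"xyz": [0.147,0.047,0.123],"angular": [0.048,-1.527,-0.05]},
    {"xyz": [0.147,0.047,0.123],"angular": [0.048,-1.527,-0.05]},
    {"xyz": [0.147,0.047,0.123],"angular": [0.048,-1.527,-0.05]},
    {"xyz": [0.147,0.047,0.123],"angular": [0.048,-1.527,-0.05]},
  ],
)

```text
time: 18.25
ee_pos: [0.6116, -0.0228, 0.1597]
orientation: [-1.462, -0.683, -0.681]
ft_force: [1.0, 0.1, -1.8]
grip_width: 0.049
```

Emit:
arm_command(
  moves=[
    {"xyz": [0,0,0],"angular": [0,0,0]},
    {"xyz": [0,0,0],"angular": [0,0,0]},
  ],
)

```text
time: 18.5
ee_pos: [0.6131, -0.0229, 0.1598]
orientation: [-1.463, -0.679, -0.676]
ft_force: [0.5, 1.1, -1.4]
grip_width: 0.0493
```

```bash
python3 - <<'E'
from h import *
st()
psi=0; y,z=place_axes(psi,.66)
G=BAY[2]+[-.006,0,.0725]
go(G+[0,0,.04],y,z); go(G,y,z)
E
```

```text
t 18.5 G [ 0.6176 -0.0229  0.1559] y [ 0.763  0.    -0.647] z [-0.001  1.    -0.001] F [ 0.5  1.1 -1.4] w 0.0493 q [-0.06  0.03 -0.96 -0.28  0.04 -0.04]
 1 xyz [-0.0025  0.0002 -0.0376] ang [ 0.001 -0.043 -0.001] rows 1.0 1.0
 -1 xyz [-0.0025  0.0002 -0.0376] ang [-2.438 -0.     1.978] rows 17.0 1.0
 1 xyz [-0.0025  0.0002 -0.0776] ang [ 0.001 -0.043 -0.001] rows 1.0 2.0
 -1 xyz [-0.0025  0.0002 -0.0776] ang [-2.438 -0.     1.978] rows 17.0 2.0
```

Emit:
arm_command(
  moves=[
    {"xyz": [-0.003,0,-0.03],"angular": [0,-0.043,0]},
    {"xyz": [-0.003,0,-0.06],"angular": [0,-0.043,0]},
    {"xyz": [-0.003,0,-0.068],"angular": [0,-0.043,0]},
    {"xyz": [-0.003,0,-0.068],"angular": [0,-0.043,0]},
    {"xyz": [-0.003,0,-0.068],"angular": [0,-0.043,0]},
  ],
)

```text
time: 19.12
ee_pos: [0.6108, -0.0229, 0.0932]
orientation: [-1.451, -0.716, -0.713]
ft_force: [0.9, 0.6, -2.7]
grip_width: 0.0491
```

```bash
python3 - <<'E'
from h import *
st()
psi=0; y,z=place_axes(psi,.66)
G=BAY[2]+[-.006,0,.0725]
go(G,y,z)
cam("scene","s7.png",crop=(140,150,300,250),scale=5)
E
```

```text
t 19.12 G [ 0.6156 -0.0229  0.0896] y [ 0.793  0.    -0.61 ] z [-0.001  1.    -0.002] F [ 0.9  0.6 -2.7] w 0.0491 q [-0.06  0.22 -1.09 -0.65  0.05 -0.04]
 1 xyz [-0.0003  0.0002 -0.011 ] ang [ 0.002  0.004 -0.001] rows 1.0 1.0
 -1 xyz [-0.0003  0.0002 -0.011 ] ang [-2.485 -0.     1.919] rows 17.0 1.0
```

View pics/s7.png

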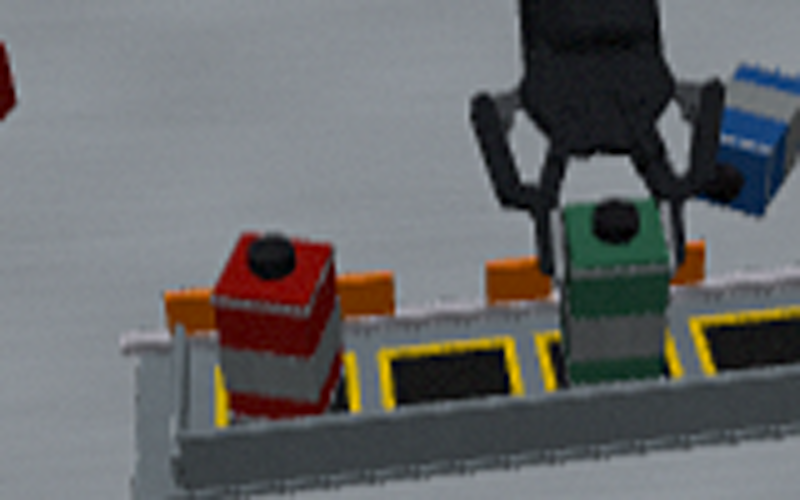

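Green is upright over bay 2, with its cap at (616,220). Red still stands, with its cap at (272,257). Lowering 11 mm, releasing, retreating.

Emit:
arm_command(
  moves=[
    {"xyz": [0,0,-0.006],"angular": [0,0,0]},
    {"xyz": [0,0,-0.01],"angular": [0,0,0]},
    {"xyz": [0,0,-0.012],"angular": [0,0,0]},
    {"xyz": [0,0,-0.012],"angular": [0,0,0]},
  ],
)

```text
time: 19.68
ee_pos: [0.6102, -0.0228, 0.0801]
orientation: [-1.451, -0.715, -0.712]
ft_force: [-0.7, 1.3, 2.7]
grip_width: 0.0487
```

Emit:
arm_command(
  moves=[
    {"xyz": [0,0,0],"angular": [0,0,0]},
    {"xyz": [0,0,0],"angular": [0,0,0]},
    {"xyz": [0,0,0],"angular": [0,0,0]},
    {"xyz": [0,0,0],"angular": [0,0,0]},
  ],
  hand=0.5,
)

```text
time: 20.18
ee_pos: [0.6097, -0.0228, 0.0797]
orientation: [-1.451, -0.714, -0.712]
ft_force: [-0.6, 0.2, 0.1]
grip_width: 0.064
```

Emit:
arm_command(
  moves=[
    {"xyz": [-0.04,0,0.03],"angular": [0,0,0]},
    {"xyz": [-0.07,0,0.055],"angular": [0,0,0]},
    {"xyz": [-0.08,0,0.1],"angular": [0,0,0]},
    {"xyz": [-0.08,0,0.15],"angular": [0,0,0]},
    {"xyz": [-0.08,0,0.15],"angular": [0,0,0]},
  ],
)

```text
time: 20.8
ee_pos: [0.5311, -0.0229, 0.2351]
orientation: [-1.45, -0.72, -0.717]
ft_force: [0.4, -0.5, 0.4]
grip_width: 0.0639
```

```bash
python3 - <<'E'
from h import *
st()
a=cam("top"); b=cam("scene")
f=lambda d,x0,y0,x1,y1,s: cv2.resize(d["frame"][y0:y1,x0:x1,::-1],None,fx=s,fy=s,interpolation=cv2.INTER_CUBIC)
cv2.imwrite("pics/c8.png",np.vstack([f(a,165,130,365,230,3),f(b,150,150,350,250,3)]))
th=.62;y,z=pick_axes(-.565,th); P=pickpt(.4409,.0851,-.565,.02,.033)
go(P-.11*y,y,z,"above")
E
```

```text
t 20.8 G [ 0.5359 -0.0229  0.2315] y [ 0.796 -0.    -0.605] z [-0.001  1.    -0.002] F [ 0.4 -0.5  0.4] w 0.0639 q [-0.08 -0.31 -1.04 -0.07  0.06 -0.05]
above 1 xyz [-0.0151  0.0611 -0.1031] ang [ 0.433  1.491 -0.451] rows 9.0 2.0
above -1 xyz [-0.0151  0.0611 -0.1031] ang [-0.379  0.112  2.551] rows 14.0 2.0
```

View pics/c8.png

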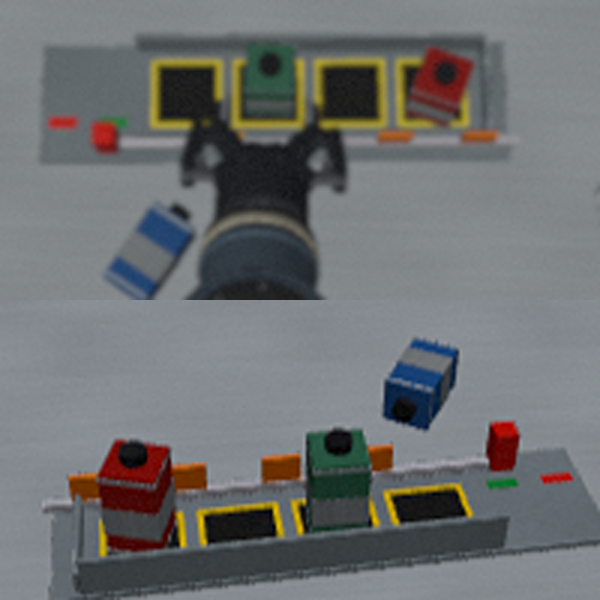

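Green and red both stand; caps at (270,64) and (445,73) in the top part, (338,441) and (131,454) in the lower. Blue is unmoved, with body corners (155,203), (193,238) and (105,280). Now to blue.

Emit:
arm_command(
  moves=[
    {"xyz": [-0.01,0.03,0.01],"angular": [0.05,0.165,-0.05]},
    {"xyz": [-0.015,0.061,0],"angular": [0.1,0.33,-0.1]},
    {"xyz": [-0.015,0.061,-0.02],"angular": [0.145,0.5,-0.15]},
    {"xyz": [-0.015,0.061,-0.103],"angular": [0.433,1.491,-0.451]},
    {"xyz": [-0.015,0.061,-0.103],"angular": [0.433,1.491,-0.451]},
    {"xyz": [-0.015,0.061,-0.103],"angular": [0.433,1.491,-0.451]},
    {"xyz": [-0.015,0.061,-0.103],"angular": [0.433,1.491,-0.451]},
    {"xyz": [-0.015,0.061,-0.103],"angular": [0.433,1.491,-0.451]},
    {"xyz": [-0.015,0.061,-0.103],"angular": [0.433,1.491,-0.451]},
    {"xyz": [-0.015,0.061,-0.103],"angular": [0.433,1.491,-0.451]},
    {"xyz": [-0.015,0.061,-0.103],"angular": [0.433,1.491,-0.451]},
    {"xyz": [-0.015,0.061,-0.103],"angular": [0.433,1.491,-0.451]},
  ],
  hand=1,
)

```text
time: 22.4
ee_pos: [0.5147, 0.0385, 0.1279]
orientation: [-1.303, 0.875, 0.042]
ft_force: [-0.1, 0.4, -0.4]
grip_width: 0.0855
```

Emit:
arm_command(
  moves=[
    {"xyz": [0,0,0],"angular": [0,0,0]},
    {"xyz": [0,0,0],"angular": [0,0,0]},
  ],
)

```text
time: 22.65
ee_pos: [0.5147, 0.0384, 0.1278]
orientation: [-1.303, 0.877, 0.043]
ft_force: [-0.2, 0.1, 0.6]
grip_width: 0.0853
```

```bash
python3 - <<'E'
from h import *
st()
th=.62;y,z=pick_axes(-.565,th); P=pickpt(.4409,.0851,-.565,.02,.033)
go(P,y,z,"pick")
a=cam("top");b=cam("scene")
for n,p,q,B in(("green",(270,64),(338,141),BAY[2]),("red",(445,73),(131,154),BAY[0])):
    print(n,(ray(a,165+p[0]/3,130+p[1]/3,.11)-B).round(4),(ray(b,150+q[0]/3,150+q[1]/3,.11)-B).round(4))
E
```

```text
t 22.65 G [0.5118 0.0402 0.1229] y [-0.49   0.311 -0.814] z [0.535 0.845 0.001] F [-0.2  0.1  0.6] w 0.0853 q [-0.08  0.8   0.38  1.71  0.28  0.41]
pick 1 xyz [-0.054   0.0342 -0.0899] ang [-0.     0.001 -0.   ] rows 1.0 2.0
pick -1 xyz [-0.054   0.0342 -0.0899] ang [ 1.541 -0.978  2.557] rows 17.0 2.0
green [-0.0021 -0.0025  0.104 ] [9.00e-03 1.00e-04 1.04e-01]
red [-0.0121  0.001   0.104 ] [0.0002 0.003  0.104 ]
```

Emit:
arm_command(
  moves=[
    {"xyz": [-0.027,0.017,-0.045],"angular": [0,0,0]},
    {"xyz": [-0.045,0.028,-0.075],"angular": [0,0,0]},
    {"xyz": [-0.054,0.034,-0.09],"angular": [0,0,0]},
    {"xyz": [-0.054,0.034,-0.09],"angular": [0,0,0]},
    {"xyz": [-0.054,0.034,-0.09],"angular": [0,0,0]},
  ],
)

```text
time: 23.38
ee_pos: [0.4615, 0.072, 0.0374]
orientation: [-1.302, 0.878, 0.043]
ft_force: [0.8, 0.1, -0.2]
grip_width: 0.0855
```

Emit:
arm_command(
  moves=[
    {"xyz": [0,0,0],"angular": [0,0,0]},
    {"xyz": [0,0,0],"angular": [0,0,0]},
    {"xyz": [0,0,0],"angular": [0,0,0]},
    {"xyz": [0,0,0],"angular": [0,0,0]},
    {"xyz": [0,0,0],"angular": [0,0,0]},
  ],
  hand=-1,
  grip_force=70,
)

```text
time: 24.0
ee_pos: [0.4615, 0.0721, 0.0374]
orientation: [-1.302, 0.878, 0.043]
ft_force: [2.8, -1.9, 8.3]
grip_width: 0.0491
```

```bash
python3 - <<'E'
from h import *
st()
y,z=place_axes(.06,.66)
G=BAY[3]+[-.006,0,.0735]; T=G-.006*y
print(ik(np.hypot(*T[:2]),T[2],.66))
go(G+[0,0,.08],y,z,"above3")
E
```

```text
t 24.0 G [0.4586 0.0739 0.0325] y [-0.49   0.312 -0.814] z [0.536 0.844 0.001] F [ 2.8 -1.9  8.3] w 0.0491 q [-0.03  0.76  0.06  1.42  0.3   0.45]
(array([ 0.24, -1.1 , -0.68]), np.float64(0.0))
above3 1 xyz [ 0.1454 -0.0077  0.1258] ang [-0.389 -1.503  0.497] rows 9.0 4.0
above3 -1 xyz [ 0.1454 -0.0077  0.1258] ang [ 0.371 -0.095 -2.493] rows 14.0 4.0
```

Emit:
arm_command(
  moves=[
    {"xyz": [0,0,0.06],"angular": [0,0,0]},
    {"xyz": [0,0,0.12],"angular": [0,0,0]},
    {"xyz": [0,0,0.126],"angular": [-0.13,-0.5,0.165]},
    {"xyz": [0.145,-0.008,0.126],"angular": [-0.389,-1.503,0.497]},
    {"xyz": [0.145,-0.008,0.126],"angular": [-0.389,-1.503,0.497]},
    {"xyz": [0.145,-0.008,0.126],"angular": [-0.389,-1.503,0.497]},
    {"xyz": [0.145,-0.008,0.126],"angular": [-0.389,-1.503,0.497]},
    {"xyz": [0.145,-0.008,0.126],"angular": [-0.389,-1.503,0.497]},
    {"xyz": [0.145,-0.008,0.126],"angular": [-0.389,-1.503,0.497]},
    {"xyz": [0.145,-0.008,0.126],"angular": [-0.389,-1.503,0.497]},
    {"xyz": [0.145,-0.008,0.126],"angular": [-0.389,-1.503,0.497]},
    {"xyz": [0.145,-0.008,0.126],"angular": [-0.389,-1.503,0.497]},
  ],
)

```text
time: 25.5
ee_pos: [0.6055, 0.0642, 0.1622]
orientation: [-1.427, -0.741, -0.66]
ft_force: [2.0, 0.7, -3.3]
grip_width: 0.0491
```

Emit:
arm_command(
  moves=[
    {"xyz": [0,0,0],"angular": [0,0,0]},
    {"xyz": [0,0,0],"angular": [0,0,0]},
  ],
)

```text
time: 25.75
ee_pos: [0.6068, 0.0643, 0.1622]
orientation: [-1.427, -0.734, -0.657]
ft_force: [-0.2, -0.8, -2.9]
grip_width: 0.0494
```

```bash
python3 - <<'E'
from h import *
st()
y,z=place_axes(.06,.66)
G=BAY[3]+[-.006,0,.0735]
go(G+[0,0,.01],y,z)
E
```

```text
t 25.75 G [0.6115 0.0645 0.1584] y [ 0.779  0.045 -0.625] z [-0.055  0.998  0.004] F [-0.2 -0.8 -2.9] w 0.0494 q [ 0.13  0.02 -0.99 -0.33 -0.06  0.05]
 1 xyz [ 0.0001  0.0001 -0.069 ] ang [-0.003 -0.016  0.005] rows 1.0 2.0
 -1 xyz [ 0.0001  0.0001 -0.069 ] ang [ 2.457  0.145 -1.942] rows 17.0 2.0
```

Emit:
arm_command(
  moves=[
    {"xyz": [0,0,-0.03],"angular": [0,-0.016,0.005]},
    {"xyz": [0,0,-0.06],"angular": [0,-0.016,0.005]},
    {"xyz": [0,0,-0.069],"angular": [0,-0.016,0.005]},
    {"xyz": [0,0,-0.069],"angular": [0,-0.016,0.005]},
    {"xyz": [0,0,-0.069],"angular": [0,-0.016,0.005]},
  ],
)

```text
time: 26.38
ee_pos: [0.6074, 0.0644, 0.0946]
orientation: [-1.42, -0.754, -0.668]
ft_force: [-0.5, 0.2, -3.4]
grip_width: 0.0492
```

```bash
python3 - <<'E'
from h import *
st()
y,z=place_axes(.06,.66)
go(BAY[3]+[-.006,0,.0735],y,z)
b=cam("scene");a=cam("top")
f=lambda d,x0,y0,x1,y1,s: cv2.resize(d["frame"][y0:y1,x0:x1,::-1],None,fx=s,fy=s,interpolation=cv2.INTER_CUBIC)
cv2.imwrite("pics/c9.png",np.vstack([f(a,185,130,345,175,5),f(b,165,165,325,235,5)]))
E
```

```text
t 26.38 G [0.6122 0.0647 0.0909] y [ 0.791  0.05  -0.609] z [-0.061  0.998  0.003] F [-0.5  0.2 -3.4] w 0.0492 q [ 0.13  0.21 -1.09 -0.65 -0.05  0.05]
 1 xyz [-0.0006 -0.0001 -0.0114] ang [-0.003  0.004 -0.001] rows 1.0 1.0
 -1 xyz [-0.0006 -0.0001 -0.0114] ang [ 2.48   0.152 -1.919] rows 17.0 1.0
```

View pics/c9.png

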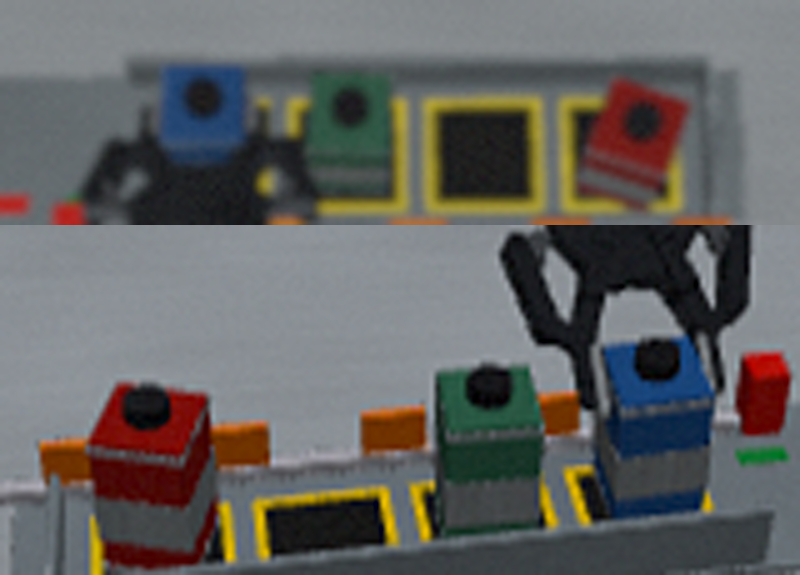

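Blue is upright over bay 3, caps at (204,98) top and (656,358) scene. Green's caps are at (350,106) and (488,386), red's at (641,121) and (147,406). Lowering and releasing blue.

Emit:
arm_command(
  moves=[
    {"xyz": [0,0,-0.006],"angular": [0,0,0]},
    {"xyz": [0,0,-0.01],"angular": [0,0,0]},
    {"xyz": [0,0,-0.013],"angular": [0,0,0]},
    {"xyz": [0,0,-0.013],"angular": [0,0,0]},
  ],
)

```text
time: 26.98
ee_pos: [0.6094, 0.0652, 0.0842]
orientation: [-1.417, -0.76, -0.673]
ft_force: [-14.0, 2.7, 33.1]
grip_width: 0.0494
```

Emit:
arm_command(
  moves=[
    {"xyz": [0,0,0],"angular": [0,0,0]},
    {"xyz": [0,0,0],"angular": [0,0,0]},
    {"xyz": [0,0,0],"angular": [0,0,0]},
    {"xyz": [0,0,0],"angular": [0,0,0]},
  ],
  hand=0.5,
)

```text
time: 27.48
ee_pos: [0.6063, 0.0642, 0.0799]
orientation: [-1.421, -0.753, -0.667]
ft_force: [-1.5, 0.0, -0.7]
grip_width: 0.064
```

Emit:
arm_command(
  moves=[
    {"xyz": [-0.04,-0.002,0.03],"angular": [0,0,0]},
    {"xyz": [-0.07,-0.004,0.055],"angular": [0,0,0]},
    {"xyz": [-0.08,-0.004,0.1],"angular": [0,0,0]},
    {"xyz": [-0.08,-0.004,0.15],"angular": [0,0,0]},
    {"xyz": [-0.08,-0.004,0.15],"angular": [0,0,0]},
  ],
)

```text
time: 28.1
ee_pos: [0.5277, 0.0605, 0.2354]
orientation: [-1.418, -0.758, -0.673]
ft_force: [1.2, 0.3, -0.0]
grip_width: 0.0639
```

```bash
python3 - <<'E'
from h import *
st()
a=cam("top");b=cam("scene")
ua=lambda x,y:(185+(x+.5)/5-.5,130+(y+.5)/5-.5)
ub=lambda x,y:(165+(x+.5)/5-.5,165+(y-225+.5)/5-.5)
print("bay1 top",ray(a,*ua(483,154),.006),"scene",ray(b,*ub(326,525),.006),BAY[1])
for n,p,q,B in(("green",(350,106),(488,386),BAY[2]),("red",(641,121),(147,406),BAY[0])):
    print(n,(ray(a,*ua(*p),.11)-B)[:2].round(4),(ray(b,*ub(*q),.11)-B)[:2].round(4))
f=lambda d,x0,y0,x1,y1,s: cv2.resize(d["frame"][y0:y1,x0:x1,::-1],None,fx=s,fy=s,interpolation=cv2.INTER_CUBIC)
cv2.imwrite("pics/c10.png",np.vstack([f(a,185,130,345,180,5),f(b,165,165,325,235,5)]))
# cap blobs (dark) by image code
for nm,d in(("a",a),("b",b)):
  for i,B in enumerate(BAY):
    c=proj(d,B+[0,0,.104]); g=d["frame"].max(2).astype(float); yy,xx=np.mgrid[:384,:512]
    m=(np.hypot(xx-c[0],yy-c[1])<7)&(g<60)
    if m.sum()>8: print(nm,i,m.sum(),(ray(d,xx[m].mean(),yy[m].mean(),.11)-B)[:2].round(4))
go([.556,.1460,.16],[0,0,-1],[-.0425,.999,0],"grip above")
E
```

```text
t 28.1 G [0.5325 0.0608 0.2318] y [ 0.795  0.05  -0.605] z [-0.061  0.998  0.003] F [ 1.2  0.3 -0. ] w 0.0639 q [ 0.15 -0.31 -1.04 -0.07 -0.07  0.06]
bay1 top [ 0.62608283 -0.10988936  0.006     ] scene [ 0.61369114 -0.10821939  0.006     ] [ 0.6247 -0.1109  0.006 ]
green [-0.0005 -0.0013] [ 0.0081 -0.001 ]
red [-0.0105  0.0026] [-0.0018  0.0038]
a 0 39 [-0.0107  0.0016]
a 1 50 [-0.0126  0.0003]
a 2 51 [-0.0012 -0.0016]
a 3 35 [0.0003 0.0002]
b 0 68 [-0.0004  0.0037]
b 2 73 [ 0.0094 -0.0008]
b 3 61 [ 0.0111 -0.0005]
grip above 1 xyz [ 0.0295  0.0857 -0.0647] ang [-0.05   0.914 -0.016] rows 5.0 2.0
grip above -1 xyz [ 0.0295  0.0857 -0.0647] ang [-1.379 -0.075  2.805] rows 17.0 2.0
```

View pics/c10.png

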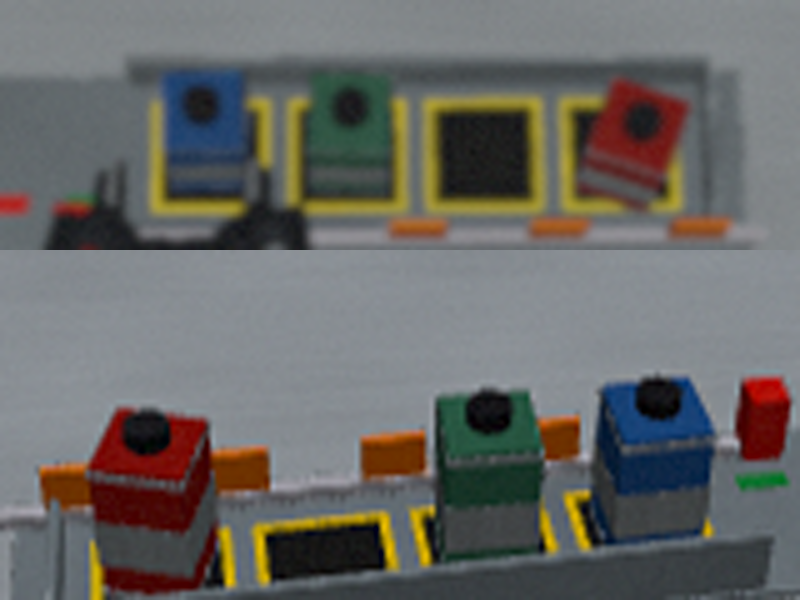

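All three tins stand. The blob offsets from the bay centres, top view, are blue about 0 mm, green about 1 mm and red about 11 mm, all under 22 mm. The scene view reads about 10 mm farther in x because it sees the cap sides, and it agrees after that correction. The slide is still open. Now to the grip.

Emit:
arm_command(
  moves=[
    {"xyz": [-0.02,0.06,0],"angular": [-0.01,0.18,-0.003]},
    {"xyz": [0.01,0.086,0],"angular": [-0.02,0.36,-0.006]},
    {"xyz": [0.03,0.086,-0.03],"angular": [-0.05,0.914,-0.016]},
    {"xyz": [0.03,0.086,-0.065],"angular": [-0.05,0.914,-0.016]},
    {"xyz": [0.03,0.086,-0.065],"angular": [-0.05,0.914,-0.016]},
    {"xyz": [0.03,0.086,-0.065],"angular": [-0.05,0.914,-0.016]},
    {"xyz": [0.03,0.086,-0.065],"angular": [-0.05,0.914,-0.016]},
    {"xyz": [0.03,0.086,-0.065],"angular": [-0.05,0.914,-0.016]},
  ],
  hand=0.5,
)

```text
time: 29.2
ee_pos: [0.556, 0.1462, 0.1636]
orientation: [-1.571, -0.033, 0.034]
ft_force: [-0.3, -0.6, -0.2]
grip_width: 0.0637
```

```bash
python3 - <<'E'
from h import *
st()
go([.556,.1460,.046],[0,0,-1],[-.0425,.999,0],"grip")
E
```

```text
t 29.2 G [0.556  0.1462 0.1576] y [-0.    -0.001 -1.   ] z [-0.043  0.999 -0.001] F [-0.3 -0.6 -0.2] w 0.0637 q [ 0.26  0.4  -0.02  1.16 -0.    0.21]
grip 1 xyz [-0.     -0.0002 -0.1116] ang [ 0.001 -0.    -0.   ] rows 1.0 2.0
grip -1 xyz [-0.     -0.0002 -0.1116] ang [0.000e+00 1.000e-03 3.141e+00] rows 17.0 2.0
```

Emit:
arm_command(
  moves=[
    {"xyz": [0,0,-0.05],"angular": [0,0,0]},
    {"xyz": [0,0,-0.1],"angular": [0,0,0]},
    {"xyz": [0,0,-0.11],"angular": [0,0,0]},
    {"xyz": [0,0,-0.11],"angular": [0,0,0]},
  ],
)

```text
time: 29.7
ee_pos: [0.5562, 0.1464, 0.0563]
orientation: [-1.571, -0.034, 0.034]
ft_force: [-0.5, -0.8, 0.3]
grip_width: 0.0641
```

Emit:
arm_command(
  moves=[
    {"xyz": [0,0,0],"angular": [0,0,0]},
    {"xyz": [0,0,0],"angular": [0,0,0]},
    {"xyz": [0,0,0],"angular": [0,0,0]},
    {"xyz": [0,0,0],"angular": [0,0,0]},
    {"xyz": [0,0,0],"angular": [0,0,0]},
  ],
  hand=-1,
  grip_force=30,
)

```text
time: 30.32
ee_pos: [0.5572, 0.1466, 0.0565]
orientation: [-1.57, -0.034, 0.033]
ft_force: [-1.8, 0.6, 11.2]
grip_width: 0.0236
```

Emit:
arm_command(
  moves=[
    {"xyz": [-0.0004,0.01,0],"angular": [0,0,0]},
    {"xyz": [-0.0008,0.02,0],"angular": [0,0,0]},
    {"xyz": [-0.0013,0.03,0],"angular": [0,0,0]},
    {"xyz": [-0.0017,0.04,0],"angular": [0,0,0]},
    {"xyz": [-0.0017,0.04,0],"angular": [0,0,0]},
  ],
)

```text
time: 30.95
ee_pos: [0.5554, 0.1873, 0.0565]
orientation: [-1.57, -0.034, 0.034]
ft_force: [-2.6, 3.6, 10.5]
grip_width: 0.0233
```

Emit:
arm_command(
  moves=[
    {"xyz": [-0.0001,0.003,0],"angular": [0,0,0]},
    {"xyz": [-0.0003,0.006,0],"angular": [0,0,0]},
    {"xyz": [-0.0003,0.007,0],"angular": [0,0,0]},
    {"xyz": [-0.0003,0.007,0],"angular": [0,0,0]},
  ],
)

```text
time: 31.45
ee_pos: [0.5552, 0.1909, 0.0564]
orientation: [-1.576, -0.033, 0.032]
ft_force: [-1.9, -21.7, 15.8]
grip_width: 0.0236
```

The slide is at its stop: 0.1466 → 0.1909, which is 44 mm of travel, and the force rises to 22 N. Relaxing, opening and rising.

Emit:
arm_command(
  moves=[
    {"xyz": [0,-0.002,0],"angular": [0,0,0]},
    {"xyz": [0,-0.002,0],"angular": [0,0,0]},
  ],
)

```text
time: 31.7
ee_pos: [0.5552, 0.1907, 0.0564]
orientation: [-1.572, -0.033, 0.033]
ft_force: [-0.5, -7.3, 10.8]
grip_width: 0.0232
```

Emit:
arm_command(
  moves=[
    {"xyz": [0,0,0],"angular": [0,0,0]},
    {"xyz": [0,0,0],"angular": [0,0,0]},
    {"xyz": [0,0,0],"angular": [0,0,0]},
    {"xyz": [0,0,0],"angular": [0,0,0]},
    {"xyz": [0,0,0.06],"angular": [0,0,0]},
    {"xyz": [0,0,0.12],"angular": [0,0,0]},
    {"xyz": [-0.05,0.05,0.17],"angular": [0,0,0]},
    {"xyz": [-0.1,0.1,0.2],"angular": [0,0,0]},
    {"xyz": [-0.15,0.15,0.2],"angular": [0,0,0]},
    {"xyz": [-0.15,0.15,0.2],"angular": [0,0,0]},
    {"xyz": [-0.15,0.15,0.2],"angular": [0,0,0]},
  ],
  hand=0.6,
)

```text
time: 33.08
ee_pos: [0.4027, 0.3432, 0.2558]
orientation: [-1.57, -0.036, 0.037]
ft_force: [0.2, -0.2, 0.9]
grip_width: 0.0684
```

```bash
python3 - <<'E'
from h import *
st()
a=cam("top");b=cam("scene")
f=lambda d,x0,y0,x1,y1,s: cv2.resize(d["frame"][y0:y1,x0:x1,::-1],None,fx=s,fy=s,interpolation=cv2.INTER_CUBIC)
cv2.imwrite("pics/c11.png",np.vstack([f(a,165,130,365,200,4),f(b,150,160,350,235,4)]))
yy,xx=np.mgrid[:384,:512]
for i,B in enumerate(BAY):
    c=proj(a,B+[0,0,.104]); m=(np.hypot(xx-c[0],yy-c[1])<7)&(a["frame"].max(2)<60)
    if m.sum()>8: print(i,m.sum(),(ray(a,xx[m].mean(),yy[m].mean(),.11)-B)[:2].round(4))
E
```

```text
t 33.08 G [0.4027 0.3432 0.2498] y [-0.001  0.    -1.   ] z [-0.046  0.999  0.   ] F [ 0.2 -0.2  0.9] w 0.0684 q [0.71 0.27 0.04 1.34 0.   0.66]
0 39 [-0.0107  0.0016]
1 50 [-0.0126  0.0003]
2 50 [-0.0014 -0.0012]
3 36 [ 0.0003 -0.    ]
```

View pics/c11.png

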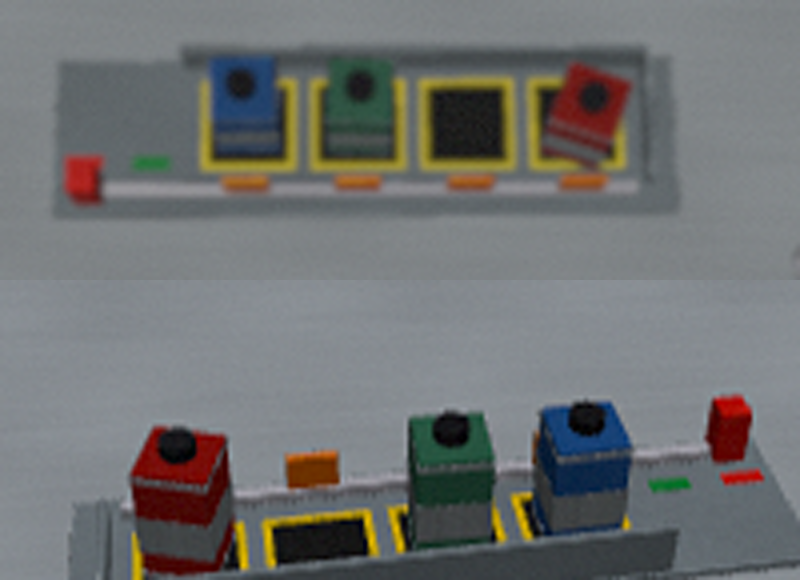

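The tabs at (245,183), (358,183), (471,183) and (583,183) now sit before the bays, and the grip at (83,180) is at the left stop. All three tins stand and the robot is clear.

```bash
python3 -c "
from h import *
print(ticket.hand_in())"
```

```text
the job is handed in; nothing more can be done
None
```

The job is handed in, with all three tins standing cap up in their own bays and the slide home. White was absent. The simulator reports no verdict, so these are my own last checks.

**What I did:**
- I slid the grip right to its open stop, where the force rose to 64 N.
- I stood red (the leftmost look-alike) in bay 0, green in bay 2 and blue in bay 3.
- I slid the grip left to its stop; it travelled 44 mm and the force rose to 22 N.

**Last checks:**
- **Tins:** all three stand upright in the last picture. Their top-view offsets from the bay centres are blue about 0 mm, green about 2 mm and red about 11 mm, against a limit of 22 mm.
- **Slide:** the orange tabs sit in front of the bays and the grip is at the left stop.
- **Robot and time:** the arm was clear of everything at hand-in, at about 33 s.
- **Bystanders:** I did not move any of them on purpose, and no move met unexpected contact near them. I did not re-measure their positions at the end.

**What failed or disagreed:**
- **Camera views:** the scene camera read the tins about 10 mm farther from the robot than the top view. I put this down to it seeing the sides of the caps.
- **Red placement:** on my first try joint 3 reached its limit and red lightly touched the back wall, at about 6 N. I set it down slightly tilted instead and it rocked flat.
- **Blue placement:** setting blue down pressed on the tray with about 33 N before I released it.

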